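# Shelve the galley in its runners

### The job

Pick up the galley (type tray) that lies on the bench nearest the robot by its wooden grip, and slide it into the empty runner pair of the rack that fits its width, gently, by feel and without forcing it, until it is fully home with the spring catch up in its groove. Leave it there lying level and let go; leave the other galley and the tin, mallet and composing stick alone.

Things in the scene. Friction and masses are not known exactly. Their poses are not given: they have to be found in the camera images.
- rack: steel galley rack 230 mm long (x), 210 wide, 212 high, fixed; origin: centre of underside; galleys enter along +x. Three runner pairs: lowest full, middle (95 mm up) for wide, top (165 mm up) for narrow galleys. Runner: ledge, side wall with 2 mm play, hood 22 mm above the ledge; the first 30 mm of ledge is an open step without hood, with flared sides. Over 30 N between galley and rack is forcing
- wide_home (a point): on the rack, nominal centre of a wide galley when home (middle pair; running surface 9 mm below this point; 154 mm between side walls). Runners begin 70 mm before it (-x); axes as the rack's. The true running height differs by up to 6 mm and the true home depth by up to 8 mm either way, anew each time and not in this reading: feel for them. Home: nose within 2 mm of the rigid stop
- narrow_home (a point): on the rack, nominal centre of a narrow galley when home (top pair; running surface 9 mm below this point; 124 mm between side walls). Runners begin 70 mm before it (-x); axes as the rack's. The true running height differs by up to 6 mm and the true home depth by up to 8 mm either way, anew each time and not in this reading: feel for them. Home: nose within 2 mm of the rigid stop
- wide_galley (a point): centre (9 mm above the underside) of the wide galley: shallow aluminium tray 150 mm wide (y), 140 long (x), 18 high, about 0.45 kg, type locked in it; x points to its nose, z up. It and the other galley swap places: one near the robot (x < 0.52 m), one far (x > 0.61 m). Groove across the underside, 18 mm wide, 5 deep, from 8 mm behind the nose, takes the catch.
- narrow_galley (a point): centre (9 mm above the underside) of the narrow galley: shallow aluminium tray 120 mm wide (y), 140 long (x), 18 high, about 0.45 kg, type locked in it; x points to its nose, z up. It and the other galley swap places: one near the robot (x < 0.52 m), one far (x > 0.61 m). Groove across the underside, 18 mm wide, 5 deep, from 8 mm behind the nose, takes the catch.
- wide_grip (a point): centre of the wide galley's wooden grip, which sticks out at the end away from the nose: 34 mm long (x), 14 wide (y), 32 high (z); 95 mm behind (-x) the galley's centre and 24 mm above the galley's underside; axes as the galley's
- narrow_grip (a point): centre of the narrow galley's wooden grip, which sticks out at the end away from the nose: 34 mm long (x), 14 wide (y), 32 high (z); 95 mm behind (-x) the galley's centre and 24 mm above the galley's underside; axes as the galley's
- catch_wide (a joint): sprung brass roller across the wide runners, centred 17 mm before the end stop: metres pressed down. 0 = raised (runners empty, or sprung into the groove of a galley that is home), about 0.003 while the nose strip rides on it. Weak spring, about 1 N; the nose goes over it with a few newtons
- catch_narrow (a joint): sprung brass roller across the narrow runners, centred 17 mm before the end stop: metres pressed down. 0 = raised (runners empty, or sprung into the groove of a galley that is home), about 0.003 while the nose strip rides on it. Weak spring, about 1 N; the nose goes over it with a few newtons
- ink_tin: bystander: closed ink tin with red label, 84 mm across, 110 mm high, standing close to the robot's front; origin at its underside
- mallet: bystander: wooden mallet 240 mm long lying on the far side of the bench; origin on its underside
- setting_stick: bystander: steel composing stick 200 x 50 x 20 mm lying on the robot's right; origin at the centre of its underside

How it is judged (in metres and radians):
On the way, in this order (a step that is already met when the one before it is completed fails the run):
1. the galley from the near side of the bench has been lifted off the bench (((height (world z) of wide_galley above 0.05 m and world x of narrow_galley above 0.57 m and distance of narrow_galley from where it was at the start of the episode below 0.015 m) or (height (world z) of narrow_galley above 0.05 m and world x of wide_galley above 0.57 m and distance of wide_galley from where it was at the start of the episode below 0.015 m))), for 0.2 s.
2. that galley is part-way into the runner pair of its own width (((x of wide_galley in the frame of rack between -0.11 and -0.04 m and y of wide_galley in the frame of rack between -0.008 and 0.008 m and z of wide_galley in the frame of rack between 0.092 and 0.116 m and world x of narrow_galley above 0.57 m and distance of narrow_galley from where it was at the start of the episode below 0.015 m) or (x of narrow_galley in the frame of rack between -0.08 and -0.01 m and y of narrow_galley in the frame of rack between -0.008 and 0.008 m and z of narrow_galley in the frame of rack between 0.162 and 0.186 m and world x of wide_galley above 0.57 m and distance of wide_galley from where it was at the start of the episode below 0.015 m))), for 0.1 s.
At the end, for the whole second after the job is handed in: the near galley is in the runners of its width: catch pressed under 1 mm, centre 12 mm short to 10 mm past nominal depth, within 10 mm of nominal height, 6 mm of the middle, 0.06 rad of the rack direction, 0.05 rad of level; the other galley on the far side moved under 15 mm; at rest (((x of wide_galley in the frame of rack between -0.027 and -0.005 m and y of wide_galley in the frame of rack between -0.006 and 0.006 m and z of wide_galley in the frame of rack between 0.094 and 0.114 m and angle between the x axis of wide_galley and the x axis of rack, either way round below 0.06 rad and angle between wide_galley's own z axis and vertical below 0.05 rad and value of joint catch_wide between -0.001 and 0.001 m and world x of narrow_galley above 0.57 m and distance of narrow_galley from where it was at the start of the episode below 0.015 m and velocity of joint catch_wide between -0.01 and 0.01 m/s) or (x of narrow_galley in the frame of rack between 0.003 and 0.025 m and y of narrow_galley in the frame of rack between -0.006 and 0.006 m and z of narrow_galley in the frame of rack between 0.164 and 0.184 m and angle between the x axis of narrow_galley and the x axis of rack, either way round below 0.06 rad and angle between narrow_galley's own z axis and vertical below 0.05 rad and value of joint catch_narrow between -0.001 and 0.001 m and world x of wide_galley above 0.57 m and distance of wide_galley from where it was at the start of the episode below 0.015 m and velocity of joint catch_narrow between -0.01 and 0.01 m/s))); the robot touches nothing.
It fails at once if galley and rack press on each other with more than 30 N (forcing) (contact force between any of galley_wide, galley_narrow and rack above 30 N).
It fails at once if the tin, mallet or composing stick is moved by more than 20 mm (distance of any of ink_tin, mallet, setting_stick from where it was at the start of the episode above 0.02 m).
It also fails if it takes over 72 s, if anything falls off the work surface, if the arm or the gripper's body presses on something with over 40 N, if the wrist force passes 120 N, or if a joint passes its speed limit or range.

### The arm

A 6-joint arm with a two-finger parallel gripper is mounted at the origin on the work surface. World frame = base frame: x ahead of the robot, y to its left, z up, the work surface at z = 0. Lengths are in mm, angles in rad, forces in N, time in s.
With the tool pointing down it reaches from about 350 to 875 mm from the base axis. Payload 4.2 kg.
Tool frame: the origin (TCP) lies midway between the tips of the shut fingers; the grasp point (between the pads) lies 19 mm behind it (arm.grasp_offset is the distance from the TCP to the grasp point, in mm); z points along the fingers, y is the direction in which the jaws open and shut (so a half turn about z gives the same grasp; the last joint's range is limited). The gripper opens to 85 mm and grips with 20 to 120 N. Pads are 22 mm wide; open, the fingers measure 114 mm over their backs; the gripper's body (76 mm by 85 mm) begins 54 mm behind the grasp point. The pads swing forward as they close: fully open they stand 13 mm farther back than shut.
Start: joints at [1.438, 0.385, 0.008, 0, -1.194, -0.259], TCP at [238.625, 577.631, 231.312] pointing down, gripper open.
Joint ranges: [-3.14, 3.14], [-1.21, 2.06], [-1.07, 1.41], [-3.16, 2.05], [-2.99, -0.16], [-3.1, 3.1]. Speed limits (rad/s): [2.79, 2.79, 3.14, 3.14, 3.14, 3.14].

### API

Orientations are given as a unit quaternion [x, y, z, w].
In Python, from bench import arm gives the robot as it stands.
- The arm moves only by the tool move_arm, never from a script. Its argument "moves" is a list of rows, each an object with "gripper": the gripper's target within -1 to 1 (fully open at 1, half-way at 0, shut at -1); "xyz": the shift along the tool's x, y, z in cm, a list of three; "angular": the turn, a rotation vector about the tool's x, y, z in rad, a list of three. In form: [{"gripper": gripper, "xyz": [dx, dy, dz], "angular": [wx, wy, wz]}, ...]. A call has 1 to 10 rows; each row is the pose to reach, as a shift and turn from the pose commanded when the call began, along the tool's axes at that moment; what a row does not reach only later rows make up. A row lasts 1/8 s, in which the tool goes at most 62.5 mm and 10.7 degrees, less where a joint would pass 70% of its speed; a pose out of reach is approached as far as the arm can. A call with a gripper value outside its range is refused whole. The fingers move at their own pace and stop on an object; the grip force is fixed at half the most. Time passes only in rows, so rows that repeat a pose let the fingers close. It gives the time, the measured TCP pose, the force and the opening at its end, in the units of the state.
- arm.read_state(): the state, without advancing time (a new reading comes with each control period).
- arm.get_image(name): name is "scene" or "top"; returns (picture, depth): 384x512x3 uint8, blue, green, red; 384x512 float32, mm along the optical axis (not along the pixel's ray), 0 where there is no reading.
- arm.get_calibration(name): a dict with "camera_matrix" (3x3 intrinsics, pixels), "R" (3x3) and "t" (3): a world point X has camera coordinates R X + t. Camera axes: x right, y down, z forward; pixel columns grow to the right and rows downward; lengths in mm; the calibration is good to about 2 mm. A picture is of the moment at which its call begins. get_calibration takes no time and is no camera call.
- arm.job_done(): hands the job in, once; it reports no verdict.
The state is a dict: "clock": time; "joints": joint angles; "joint_vel": joint speeds; "joint_efforts": joint torques, N m; "position": TCP position; "ee_rot": TCP orientation; "contact_force": force on the tool from outside, world axes, zero at the start; "wrist_torque": the same for the moment, N m; "gripper_width": finger opening in mm.
Only numpy, scipy, OpenCV 4.12 (cv2) and the standard library are available. Lean on these libraries where they do the work, as an engineer would, in place of code of your own. Each camera call takes 0.05 s, during which the arm holds its last target. There are 200 camera calls.

## Working session

There is one attempt and no reset: what is moved stays moved. The work goes in short steps, Python scripts to look and compute and a tool call to move; the robot and the scene stay as the last step left them, time stands still between calls to the robot, and variables do not carry over. Pictures are saved under pics/ and viewed, about 8 in all and at most 12, crops included, and the job is handed in when it is done.

Besides the shell and the picture viewer there is one more tool, called after ">>>" as a command line: name --argument value ..., lists and objects as JSON in quotes. move_arm: Moves the arm, as the interface text tells. Its arguments: {"type":"object","properties":{"moves":{"type":"array","items":{"type":"object","properties":{"gripper":{"type":"number"},"xyz":{"type":"array","items":{"type":"number"}},"angular":{"type":"array","items":{"type":"number"}}}}}},"required":["moves"]}

```bash
mkdir -p pics; cat > h.py <<'E'
import numpy as np, cv2
from bench import arm
def cloud(name):
    im,d=arm.get_image(name); c=arm.get_calibration(name)
    K,R,t=[np.array(c[k],float) for k in("camera_matrix","R","t")]
    v,u=np.mgrid[:384,:512]
    P=np.stack([(u-K[0,2])/K[0,0]*d,(v-K[1,2])/K[1,1]*d,d],-1)
    W=(P-t)@R
    W[d==0]=np.nan
    return im,W
E
python3 - <<'E'
from h import *
a,W=cloud("scene");b,V=cloud("top")
cv2.imwrite("pics/a.png",np.vstack([a,b])[:, :] if 0 else cv2.resize(np.hstack([a,b]),(800,300)))
cv2.imwrite("pics/top.png",b);np.savez("c0",a=a,W=W,b=b,V=V)
print(arm.read_state())
for n in("scene","top"):
  c=arm.get_calibration(n);print(n,-np.array(c["R"]).T@np.array(c["t"]))
E
```

```text
{'clock': 0.1, 'joints': array([ 1.43757939e+00,  3.85522009e-01,  6.76078605e-03, -4.28687642e-04,
       -1.19401843e+00, -2.58603027e-01]), 'joint_vel': array([-1.63079695e-03, -6.22223181e-04,  2.11094335e-03,  9.39375963e-04,
       -3.09917329e-03, -3.37129052e-05]), 'joint_efforts': array([-3.57843746e-04, -3.93316698e+01,  1.88931137e+01,  4.19789940e+00,
       -2.55725143e-03,  5.70190039e-06]), 'position': array([238.45390587, 577.15665671, 230.30568552]), 'ee_rot': array([ 9.80855045e-01, -1.94736636e-01, -1.36709320e-04,  1.00219669e-03]), 'contact_force': array([ 0.75792608,  0.96736337, -0.19837939]), 'wrist_torque': array([ 0.04181692, -0.03665734,  0.01187217]), 'gripper_width': 85.33114963603748}
scene [950.1234772  583.98152615 975.29358003]
top [ 354.9995918   -62.40435018 1353.51857661]
```

View pics/a.png

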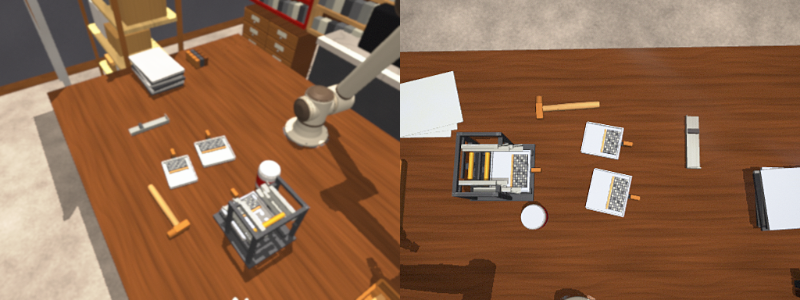

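View pics/top.png

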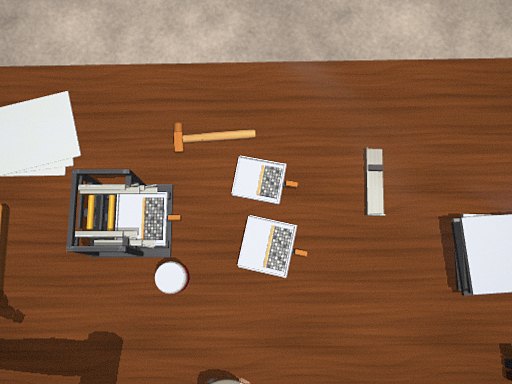

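The near galley (top image ~(268,246)) is the wide one, with its grip at (301,253) pointing to -y. The rack is at (120,212) and opens towards -y. The tin is at (171,277).

```bash
cat > m.py <<'E'
from h import *
def rect(W,c,zlo,zhi,r,off=(0,0)):
    m=(abs(W[...,0]-c[0])<r)&(abs(W[...,1]-c[1])<r)&(W[...,2]>zlo)&(W[...,2]<zhi)
    return W[m]
def mar(P):
    (c,s,a)=cv2.minAreaRect(P[:,:2].astype(np.float32)); return np.round(c,1),np.round(s,1),round(a,2),len(P),np.round(np.median(P[:,2]),1)
E
python3 - <<'E'
from m import *
D=np.load("c0.npz");W,V=D["W"],D["V"]
for u,v in [(268,246),(301,253),(171,277),(250,246),(260,180),(292,184),(174,217),(120,212),(72,250),(72,175),(168,250),(130,172),(250,340)]: print(u,v,V[v,u].round(1))
for n,C in(("scene",W),("top",V)):
    g=V[246,268]; P=rect(C,g,8,60,110); print(n,"gal",mar(P),np.percentile(P[:,2],[5,50,95,99]).round(1))
    P=rect(C,V[253,301],28,60,45); print(n,"grip",mar(P),np.median(P,0).round(1)) if len(P) else 0
    for lo,hi in((200,225),(150,225),(30,225)):
        P=rect(C,V[212,120],lo,hi,170); print(n,"rack",lo,mar(P))
    P=rect(C,V[277,171],100,125,60); print(n,"tin",mar(P))
E
```

```text
268 246 [ 455.7 -121.2   16.8]
301 253 [ 433.3 -211.1   38.2]
171 277 [372.8 136.3 111.1]
250 246 [457.4 -70.5   5.2]
260 180 [ 647.  -103.    14.9]
292 184 [ 627.7 -192.7   42.8]
174 217 [534.7 136.2  74.1]
120 212 [556.3 293.8  39.8]
72 250 [439.3 359.3 213.2]
72 175 [625.  369.8 211.9]
168 250 [449.7 162.   10.3]
130 172 [632.2 227.9 203.1]
250 340 [200.3 -65.8   1.4]
scene gal (array([ 452.7, -136.3]), array([186.4, 151. ]), 76.85, 915, np.float64(15.1)) [ 8.5 15.1 21.8 39.5]
scene grip (array([ 435.8, -209.1]), array([36.2, 13.6]), 81.23, 37, np.float64(37.6)) [ 436.9 -205.4   37.6]
scene rack 200 (array([537.2, 302.7]), array([143.3, 206.8]), 88.96, 1216, np.float64(210.7))
scene rack 150 (array([537. , 294.5]), array([159.7, 206.7]), 89.04, 2956, np.float64(194.6))
scene rack 30 (array([513.6, 248.3]), array([252.8, 252.1]), 89.04, 5863, np.float64(154.3))
scene tin (array([373.4, 143.7]), array([77.4, 76. ]), 2.92, 452, np.float64(108.9))
top gal (array([ 455.1, -121. ]), array([208.8, 214.7]), 89.03, 2139, np.float64(15.5)) [ 8.5 15.5 23.7 43. ]
top grip (array([ 423.4, -190.8]), array([30.6, 72.7]), 33.58, 69, np.float64(41.9)) [ 435.7 -208.    41.9]
top rack 200 (array([538.2, 301.4]), array([145.3, 203.8]), 88.64, 1115, np.float64(212.9))
top rack 150 (array([538.2, 293.9]), array([161. , 203.1]), 89.01, 2762, np.float64(196.4))
top rack 30 (array([514., 249.]), array([251.5, 252.4]), 89.0, 6645, np.float64(108.2))
top tin (array([373.7, 141.2]), array([79.9, 79.4]), 44.3, 757, np.float64(111.0))
```

```bash
cat >> m.py <<'E'
from scipy.spatial.transform import Rotation as Ro
def go(p,yaw,g=None):
    """tool-frame shift (cm) and rotvec to reach TCP p (mm) pointing down with jaw axis (tool y) at yaw deg"""
    s=arm.read_state(); R=Ro.from_quat(s["ee_rot"])
    best=None
    for k in(0,180):
        a=np.radians(yaw+k); y=np.array([np.cos(a),np.sin(a),0]); z=np.array([0,0,-1.]); 
        T=Ro.from_matrix(np.c_[np.cross(y,z),y,z]); r=(R.inv()*T).as_rotvec()
        if best is None or np.linalg.norm(r)<np.linalg.norm(best): best=r
    print("shift cm",(R.inv().apply(np.array(p)-s["position"])/10).round(2),"rot",best.round(3))
E
python3 - <<'E'
from m import *
D=np.load("c0.npz");W,V=D["W"],D["V"]
for n,C in(("scene",W),("top",V)):
    P=rect(C,(540,265),205,222,170)
    for th in(88.5,89,89.5):
        a=np.radians(th);u=np.array([np.cos(a),np.sin(a)]);w=np.array([-u[1],u[0]])
        x=P[:,:2]@u;y=P[:,:2]@w; print(n,th,"x",np.percentile(x,[0,1,99,100]).round(1),"y",np.percentile(y,[0,1,99,100]).round(1))
    # rails
    lo,hi=P[:,0].min(),P[:,0].max()
    for s in(P[:,0]<lo+22,P[:,0]>hi-22):
        Q=P[s];vx,vy,x0,y0=cv2.fitLine(Q[:,:2].astype(np.float32),cv2.DIST_HUBER,0,.01,.01).ravel();print("rail",len(Q),round(np.degrees(np.arctan2(vy,vx)),2),"x at y=260",round(x0+(260-y0)*vx/vy,1))
    P=rect(C,(540,265),3,25,170);print("base y range",np.percentile(P[:,1],[0,1,5,95,99,100]).round(1),"x",np.percentile(P[:,0],[0,1,99,100]).round(1))
    # height profile along front mid
    for yy in range(140,260,15):
        for xx in(457,465,475,600,610,620):
            m=(abs(C[...,1]-yy)<7)&(abs(C[...,0]-xx)<4); print(yy,xx,np.unique(C[m][:,2].round(-1)) if m.any() else '',end=' | ')
        print()
go([436,-208,120],-13.1)
E
```

```text
scene 88.5 x [244.2 247.7 388.  389. ] y [-632.7 -632.1 -427.8 -425.5]
scene 89 x [240.3 243.1 383.  383.7] y [-635.2 -634.6 -430.4 -428.4]
scene 89.5 x [234.8 238.6 378.5 379.5] y [-638.  -637.4 -433.1 -431.3]
rail 310 88.66 x at y=260 442.7
rail 365 89.99 x at y=260 634.3
base y range [ 99.9 125.8 166.5 383.4 410.7 434.2] x [375.9 412.3 683.8 710. ]
140 457 [0.] | 140 465 [0.] | 140 475 [0.] | 140 600 [-0.] | 140 610 [-0.] | 140 620 [0.] | 
155 457  | 155 465  | 155 475  | 155 600  | 155 610 [ 0. 10. 30.] | 155 620 [-0. 10.] | 
170 457 [50.] | 170 465 [30. 40. 50.] | 170 475 [40. 50.] | 170 600 [40.] | 170 610 [20. 30. 40. 50.] | 170 620 [10.] | 
185 457 [90.] | 185 465 [30. 40. 50. 90.] | 185 475 [40. 50. 90.] | 185 600 [30. 40. 90.] | 185 610 [30. 40. 50. 90.] | 185 620 [ 10.  90. 100.] | 
200 457 [ 80.  90. 100.] | 200 465 [30. 40. 50. 90.] | 200 475 [40. 50. 80. 90.] | 200 600  | 200 610 [30. 40. 50. 90.] | 200 620 [ 10.  30.  90. 100.] | 
215 457 [ 50.  90. 110.] | 215 465 [ 40.  50.  90. 110. 120. 170. 180.] | 215 475 [ 40.  50.  80.  90. 170.] | 215 600 [170. 180.] | 215 610
[... 1760 characters left out ...]
 | 215 465 [ 90. 110. 120. 170. 180.] | 215 475 [ 90. 170.] | 215 600 [ 40.  50.  90. 100. 170. 180.] | 215 610 [ 40.  50.  80.  90. 100. 110. 120. 180.] | 215 620 [100. 110. 120.] | 
230 457 [ 10.  20.  30. 100. 110. 120. 180. 190.] | 230 465 [110. 120. 180. 190.] | 230 475 [ 90. 170. 180.] | 230 600 [ 30.  40.  50.  90. 170. 180. 190.] | 230 610 [ 40.  50.  90. 110. 120. 180. 190.] | 230 620 [110. 180. 190.] | 
245 457 [ 10.  20.  30.  40. 100. 110. 120. 180. 190.] | 245 465 [ 20.  30. 110. 120. 180. 190.] | 245 475 [ 90. 170. 180. 190. 200.] | 245 600 [ 30.  40. 170. 180. 190. 200.] | 245 610 [ 40.  50. 180. 190.] | 245 620 [190.] | 
shift cm [48.25 64.99 11.17] rot [ 0.002 -0.002  1.407]
```

```bash
python3 - <<'E'
import cv2,numpy as np
D=np.load("c0.npz");a,b=D["a"],D["b"]
c=cv2.resize(b[155:270,60:190],None,fx=3.0,fy=3.0,interpolation=2)
d=cv2.resize(a[225:350,265:400],None,fx=3,fy=3,interpolation=2)[:345]
cv2.imwrite("pics/r.png",np.hstack([c,d]));
E
```

```text
(no output)
```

View pics/r.png

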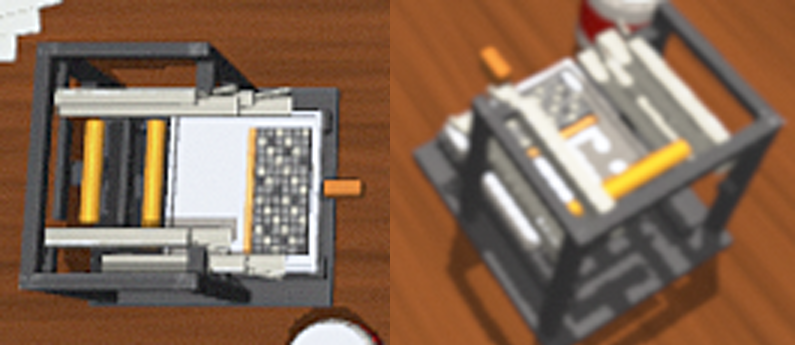

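The crop shows the middle ledges (z ~90–100) starting at y≈178 and the rack opening towards -y, with free space in front of it. Now I'll move above the near grip.

>>> move_arm --moves '[{"gripper": 1,"xyz": [48.2,65,0],"angular": [0,0,1.407]},{"gripper": 1,"xyz": [48.2,65,0],"angular": [0,0,1.407]},{"gripper": 1,"xyz": [48.2,65,0],"angular": [0,0,1.407]},{"gripper": 1,"xyz": [48.2,65,0],"angular": [0,0,1.407]},{"gripper": 1,"xyz": [48.2,65,0],"angular": [0,0,1.407]},{"gripper": 1,"xyz": [48.2,65,0],"angular": [0,0,1.407]},{"gripper": 1,"xyz": [48.2,65,0],"angular": [0,0,1.407]},{"gripper": 1,"xyz": [48.2,65,0],"angular": [0,0,1.407]},{"gripper": 1,"xyz": [48.2,65,0],"angular": [0,0,1.407]},{"gripper": 1,"xyz": [48.2,65,0],"angular": [0,0,1.407]}]'

```text
clock: 1.35
position: [390.9, -30.5, 231.5]
ee_rot: [-0.622, 0.783, -0.0, 0.0]
contact_force: [1.1, 1.1, 1.1]
gripper_width: 85.2
```

```bash
python3 -c "
from m import *
print(arm.read_state()['joints'].round(3)); go([436,-208,100],-13.1)"
```

```text
[ 0.342 -0.028 -0.511 -0.    -1.086 -0.569]
shift cm [16.28 -8.39 13.15] rot [-0.001  0.001  0.001]
```

>>> move_arm --moves '[{"gripper": 1,"xyz": [16.3,-8.4,12],"angular": [0,0,0]},{"gripper": 1,"xyz": [16.3,-8.4,12],"angular": [0,0,0]},{"gripper": 1,"xyz": [16.3,-8.4,12],"angular": [0,0,0]},{"gripper": 1,"xyz": [16.3,-8.4,12],"angular": [0,0,0]},{"gripper": 1,"xyz": [16.3,-8.4,12],"angular": [0,0,0]},{"gripper": 1,"xyz": [16.3,-8.4,12],"angular": [0,0,0]}]'

```text
clock: 2.1
position: [435.9, -206.0, 111.5]
ee_rot: [-0.622, 0.783, -0.0, 0.0]
contact_force: [-1.0, -0.3, -0.3]
gripper_width: 85.5
```

```bash
python3 - <<'E'
from m import *
s=arm.read_state();print(s["position"].round(1),s["joints"].round(3),s["joint_vel"].round(3)); go([436,-208,11],-13.1)
a,W=cloud("scene");b,V=cloud("top")
for C in(W,V):
    P=rect(C,(455,-135),8,50,150)
    P=P[(P[:,0]<560)]
    a=np.radians(77);u=np.array([np.cos(a),np.sin(a)]);w=np.array([-u[1],u[0]])
    Q=P[P[:,2]>28]; Q=Q[(np.linalg.norm(Q[:,:2]-[436,-208],axis=1)<22)]
    if len(Q)>8: print("grip",mar(Q))
    Q=P[(P[:,2]<30)&((P[:,:2]-[436,-208])@u>18)&(np.linalg.norm(P[:,:2]-[457,-116],axis=1)<110)]; print("tray",mar(Q))
E
```

```text
[ 435.9 -206.   111.5] [-0.104  0.275 -0.5   -0.    -0.796 -0.124] [ 0.019 -0.023  0.     0.     0.002  0.004]
shift cm [ 0.2  -0.06 10.05] rot [-0.     0.     0.001]
grip (array([ 435.3, -206.2]), array([37.4, 13.9]), 76.53, 36, np.float64(37.4))
tray (array([ 456.5, -117.6]), array([147.9, 152.1]), 76.71, 841, np.float64(14.8))
tray (array([ 400. , -131.4]), array([90.1, 57.7]), 82.55, 456, np.float64(17.0))
```

>>> move_arm --moves '[{"gripper": 1,"xyz": [0.4,-0.05,5],"angular": [0,0,0.003]},{"gripper": 1,"xyz": [0.4,-0.05,8],"angular": [0,0,0.003]},{"gripper": 1,"xyz": [0.4,-0.05,10.1],"angular": [0,0,0.003]},{"gripper": 1,"xyz": [0.4,-0.05,10.2],"angular": [0,0,0.003]},{"gripper": -1,"xyz": [0.4,-0.05,10.2],"angular": [0,0,0.003]},{"gripper": -1,"xyz": [0.4,-0.05,10.2],"angular": [0,0,0.003]},{"gripper": -1,"xyz": [0.4,-0.05,10.2],"angular": [0,0,0.003]},{"gripper": -1,"xyz": [0.4,-0.05,10.2],"angular": [0,0,0.003]},{"gripper": -1,"xyz": [0.4,-0.05,10.2],"angular": [0,0,0.003]},{"gripper": -1,"xyz": [0.4,-0.05,10.2],"angular": [0,0,0.003]}]'

```text
clock: 3.45
position: [435.6, -210.3, 9.9]
ee_rot: [-0.621, 0.784, -0.0, 0.0]
contact_force: [-0.8, 1.1, 5.5]
gripper_width: 12.7
```

>>> move_arm --moves '[{"gripper": -1,"xyz": [0,0,0],"angular": [0,0,0]},{"gripper": -1,"xyz": [0,0,0],"angular": [0,0,0]},{"gripper": -1,"xyz": [0,0,-1],"angular": [0,0,0]},{"gripper": -1,"xyz": [0,0,-3],"angular": [0,0,0]},{"gripper": -1,"xyz": [0,0,-6],"angular": [0,0,0]},{"gripper": -1,"xyz": [0,0,-9],"angular": [0,0,0]},{"gripper": -1,"xyz": [0,0,-11],"angular": [0,0,0]},{"gripper": -1,"xyz": [0,0,-12],"angular": [0,0,0]},{"gripper": -1,"xyz": [0,0,-12],"angular": [0,0,0]},{"gripper": -1,"xyz": [0,0,-12],"angular": [0,0,0]}]'

```text
clock: 4.7
position: [434.6, -210.1, 128.2]
ee_rot: [-0.621, 0.784, 0.001, -0.001]
contact_force: [-0.5, -0.1, -4.0]
gripper_width: 13.1
```

```bash
cat >> m.py <<'E'
def galley(C,hint_xy,zl,zh,r=110):
    P=rect(C,hint_xy,zl,zh,r); A=np.c_[P[:,:2]-P[:,:2].mean(0),np.ones(len(P))]
    c,*_=np.linalg.lstsq(A,P[:,2],rcond=None)
    for _ in range(4):
        e=P[:,2]-A@c; k=abs(e)<6; c,*_=np.linalg.lstsq(A[k],P[k,2],rcond=None)
    return mar(P),"slope",c[:2].round(3),"z",c[2].round(1)
E
python3 - <<'E'
from m import *
s=arm.read_state();print(s["position"].round(1),s["contact_force"].round(1),s["wrist_torque"].round(2),s["gripper_width"])
a,W=cloud("scene");b,V=cloud("top");np.savez("c1",a=a,W=W,b=b,V=V)
cv2.imwrite("pics/l.png",np.hstack([a[150:320,130:370],b[150:320,160:400]]))
for C in(W,V): print(galley(C,(457,-113),95,150,90))
E
```

```text
[ 434.6 -210.1  128.2] [-0.5 -0.1 -4. ] [-0.31  0.08  0.01] 13.142449910643801
((array([ 454.1, -124.7]), array([163. , 153.1]), 77.61, 1571, np.float64(128.7)), 'slope', array([-0.027, -0.108]), 'z', np.float64(128.2))
((array([ 458.5, -126. ]), array([188.1,  90.9]), 9.36, 613, np.float64(134.4)), 'slope', array([ 0.064, -0.145]), 'z', np.float64(134.0))
```

View pics/l.png

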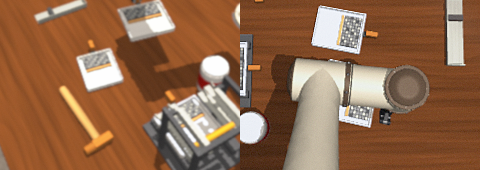

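```bash
cat >> m.py <<'E'
def tray(C,p,th,zlo,zhi,ref=None):
    """profile: mean z in bins along galley axis from centre p"""
    u=np.array([np.cos(np.radians(th)),np.sin(np.radians(th))]);w=np.array([-u[1],u[0]])
    P=C[np.isfinite(C[...,2])&(C[...,2]>zlo)&(C[...,2]<zhi)]; q=P[:,:2]-p; x=q@u;y=q@w
    return [(b,round(float(np.median(P[m,2])),1),int(m.sum())) for b in range(-110,80,15) for m in[(abs(x-b)<7.5)&(abs(y)<60)] if m.sum()>4]
E
python3 - <<'E'
from m import *
D=np.load("c0.npz");E=np.load("c1.npz")
print(tray(D["W"],np.array([457,-116]),76.8,5,60));print(tray(E["W"],np.array([456.5,-116]),76.8,100,170))
E
```

```text
[(-110, 36.5, 13), (-95, 36.6, 18), (-80, 27.0, 33), (-65, 15.3, 88), (-50, 16.4, 104), (-35, 16.0, 104), (-20, 16.1, 113), (-5, 12.0, 143), (10, 7.3, 80), (25, 6.9, 79), (40, 7.1, 88), (55, 7.4, 59), (70, 13.7, 103)]
[(-110, 156.3, 5), (-95, 155.7, 37), (-80, 148.9, 74), (-65, 133.8, 98), (-50, 134.5, 111), (-35, 134.2, 115), (-20, 133.5, 122), (-5, 129.6, 177), (10, 124.0, 115), (25, 123.8, 119), (40, 123.5, 126), (55, 123.8, 66), (70, 129.2, 148)]
```

```bash
cat >> m.py <<'E'
YAW=89.0;L=-532.7;S0=268.0;PIT=-0.022
def rk(rx,z,dl=0,yaw=None,pit=None):
    """move so galley centre is at rack x rx, TCP height z"""
    yaw=YAW if yaw is None else yaw; pit=PIT if pit is None else pit
    a=np.radians(YAW);u=np.array([np.cos(a),np.sin(a)]);w=np.array([-u[1],u[0]])
    c=(S0+rx)*u+(L+dl)*w; b=np.radians(yaw); p=c-97*np.array([np.cos(b),np.sin(b)])
    s=arm.read_state(); R=Ro.from_quat(s["ee_rot"]); b+=np.pi/2; y=np.array([np.cos(b),np.sin(b),0]);z_=np.array([0,0,-1.])
    T=Ro.from_matrix(np.c_[np.cross(y,z_),y,z_])*Ro.from_rotvec([0,pit,0])
    print("tcp goal",p.round(1),"shift cm",(R.inv().apply(np.r_[p,z]-s["position"])/10).round(2),"rot",(R.inv()*T).as_rotvec().round(4))
def st():
    s=arm.read_state(); a=np.radians(YAW);u=np.array([np.cos(a),np.sin(a)]);w=np.array([-u[1],u[0]]); p=s["position"][:2]
    r=Ro.from_quat(s["ee_rot"]).as_matrix(); x=-r[:,0]
    yaw=np.arctan2(x[1],x[0]); c=p+97*np.array([np.cos(yaw),np.sin(yaw)])
    print("t",round(s["clock"],2),"rx",(c@u-S0).round(1),"lat",(c@w-L).round(1),"z",s["position"][2].round(1),"yaw",np.degrees(yaw).round(2),"pitch",x[2].round(4),"F",s["contact_force"].round(1),"M",s["wrist_torque"].round(2),"w",round(s["gripper_width"],1))
E
python3 -c "
from m import *
st();rk(-195,124)"
```

```text
t 4.8 rx -375.7 lat 73.7 z 128.2 yaw 76.75 pitch -0.0001 F [ 0.1 -0.4 -3.3] M [-0.32  0.07 -0.03] w 12.8
tcp goal [532.2 -33.3] shift cm [-19.45  -5.43   0.41] rot [ 1.000e-04 -2.170e-02 -2.137e-01]
```

>>> move_arm --moves '[{"gripper": -1,"xyz": [-3,-0.8,0],"angular": [0,-0.022,-0.04]},{"gripper": -1,"xyz": [-7,-2,0],"angular": [0,-0.022,-0.1]},{"gripper": -1,"xyz": [-11,-3.2,0],"angular": [0,-0.022,-0.15]},{"gripper": -1,"xyz": [-15,-4.3,0],"angular": [0,-0.022,-0.2]},{"gripper": -1,"xyz": [-18,-5,0.2],"angular": [0,-0.022,-0.214]},{"gripper": -1,"xyz": [-19.4,-5.4,0.4],"angular": [0,-0.022,-0.214]},{"gripper": -1,"xyz": [-19.4,-5.4,0.4],"angular": [0,-0.022,-0.214]},{"gripper": -1,"xyz": [-19.4,-5.4,0.4],"angular": [0,-0.022,-0.214]}]'

```text
clock: 5.8
position: [531.7, -34.6, 124.9]
ee_rot: [-0.701, 0.713, 0.007, 0.008]
contact_force: [0.0, 0.2, -4.2]
gripper_width: 12.8
```

```bash
python3 - <<'E'
from m import *
st()
a,W=cloud("scene");b,V=cloud("top");np.savez("c2",a=a,W=W,b=b,V=V)
cv2.imwrite("pics/p.png",np.hstack([cv2.resize(a[180:340,200:380],None,fx=2.2,fy=2.2),cv2.resize(b[160:320,60:240],None,fx=2.2,fy=2.2)]))
a=np.radians(89);c=(S0-195)*np.array([np.cos(a),np.sin(a)])+L*np.array([-np.sin(a),np.cos(a)]);print(c)
for C in(W,V):
  print(tray(C,c,89,100,170)); P=rect(C,c,105,140,82); print(mar(P))
rk(-195,119)
E
```

```text
t 5.8 rx -196.3 lat 0.4 z 124.9 yaw 88.97 pitch 0.0215 F [ 0.   0.2 -4.2] M [-0.41  0.02  0.01] w 12.8
[533.89289288  63.69198484]
[(-95, 152.2, 73), (-80, 141.5, 67), (-65, 130.6, 149), (-50, 131.7, 157), (-35, 132.0, 153), (-20, 132.0, 189), (-5, 127.1, 200), (10, 122.8, 165), (25, 123.0, 162), (40, 123.3, 169), (55, 124.2, 116), (70, 130.4, 156)]
(array([533.3,  57.5]), array([151.3, 152.8]), 89.35, 2086, np.float64(126.8))
[(-80, 134.7, 16), (-65, 132.2, 106), (-50, 133.8, 120), (-35, 133.8, 112), (-20, 134.6, 93), (-5, 129.3, 95), (10, 125.3, 89), (25, 125.5, 73), (40, 125.0, 59), (55, 125.6, 10)]
(array([494.2,  53.2]), array([123.4,  70.1]), 89.47, 1002, np.float64(130.2))
tcp goal [532.2 -33.3] shift cm [-0.13 -0.02  0.63] rot [-0.0018 -0.0004 -0.0008]
```

View pics/p.png

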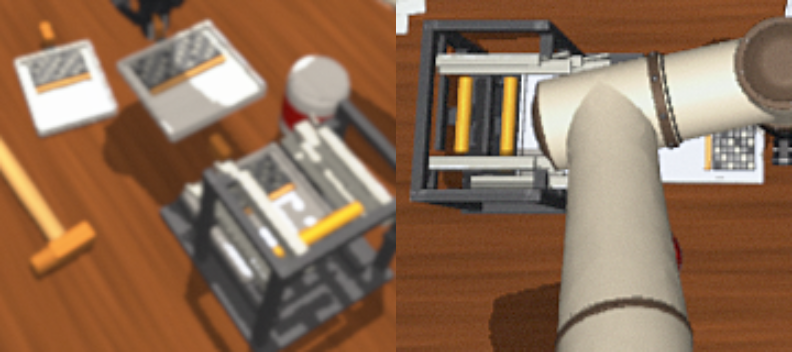

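The galley is level to ~0.01 rad and lined up with the rack mouth in both views. I'll lower it and advance over the open step.

>>> move_arm --moves '[{"gripper": -1,"xyz": [-0.5,-0.02,0.3],"angular": [-0.001,0.006,0]},{"gripper": -1,"xyz": [-1.5,-0.02,0.6],"angular": [-0.001,0.006,0]},{"gripper": -1,"xyz": [-2.5,-0.02,0.6],"angular": [-0.001,0.006,0]},{"gripper": -1,"xyz": [-3.5,-0.02,0.6],"angular": [-0.001,0.006,0]},{"gripper": -1,"xyz": [-4.3,-0.02,0.6],"angular": [-0.001,0.006,0]},{"gripper": -1,"xyz": [-4.9,-0.02,0.6],"angular": [-0.001,0.006,0]},{"gripper": -1,"xyz": [-5.4,-0.02,0.6],"angular": [-0.001,0.006,0]},{"gripper": -1,"xyz": [-5.7,-0.02,0.6],"angular": [-0.001,0.006,0]},{"gripper": -1,"xyz": [-5.7,-0.02,0.6],"angular": [-0.001,0.006,0]},{"gripper": -1,"xyz": [-5.7,-0.02,0.6],"angular": [-0.001,0.006,0]}]'

```text
clock: 7.15
position: [533.7, 23.1, 120.5]
ee_rot: [-0.701, 0.713, 0.005, 0.006]
contact_force: [1.0, 0.1, -4.3]
gripper_width: 12.9
```

```bash
python3 -c "
from m import *
st()"
```

```text
t 7.15 rx -138.6 lat -0.5 z 120.5 yaw 89.01 pitch 0.0158 F [ 1.   0.1 -4.3] M [-0.38  0.07 -0.  ] w 12.9
```

>>> move_arm --moves '[{"gripper": -1,"xyz": [0,0.05,0.3],"angular": [0,0,0]},{"gripper": -1,"xyz": [0,0.05,0.6],"angular": [0,0,0]},{"gripper": -1,"xyz": [0,0.05,0.9],"angular": [0,0,0]},{"gripper": -1,"xyz": [0,0.05,0.9],"angular": [0,0,0]}]'

```text
clock: 7.65
position: [533.0, 23.4, 111.1]
ee_rot: [-0.701, 0.713, 0.005, 0.006]
contact_force: [-0.2, 0.2, -4.7]
gripper_width: 13.0
```

>>> move_arm --moves '[{"gripper": -1,"xyz": [0,0,0.08],"angular": [0,0,0]},{"gripper": -1,"xyz": [0,0,0.15],"angular": [0,0,0]},{"gripper": -1,"xyz": [0,0,0.15],"angular": [0,0,0]}]'

```text
clock: 8.02
position: [533.3, 23.5, 110.1]
ee_rot: [-0.701, 0.713, 0.005, 0.006]
contact_force: [-1.0, 0.5, -4.2]
gripper_width: 13.1
```

>>> move_arm --moves '[{"gripper": -1,"xyz": [0,0,0.08],"angular": [0,0,0]},{"gripper": -1,"xyz": [0,0,0.15],"angular": [0,0,0]},{"gripper": -1,"xyz": [0,0,0.15],"angular": [0,0,0]}]'

```text
clock: 8.4
position: [533.2, 23.5, 108.5]
ee_rot: [-0.701, 0.713, 0.005, 0.006]
contact_force: [0.6, 0.4, -4.3]
gripper_width: 13.0
```

>>> move_arm --moves '[{"gripper": -1,"xyz": [0,0,0.08],"angular": [0,0,0]},{"gripper": -1,"xyz": [0,0,0.15],"angular": [0,0,0]},{"gripper": -1,"xyz": [0,0,0.15],"angular": [0,0,0]}]'

```text
clock: 8.78
position: [533.2, 23.5, 107.0]
ee_rot: [-0.701, 0.713, 0.005, 0.006]
contact_force: [0.0, -0.6, -3.7]
gripper_width: 12.7
```

>>> move_arm --moves '[{"gripper": -1,"xyz": [0,0,0.08],"angular": [0,0,0]},{"gripper": -1,"xyz": [0,0,0.12],"angular": [0,0,0]},{"gripper": -1,"xyz": [0,0,0.12],"angular": [0,0,0]}]'

```text
clock: 9.15
position: [533.2, 23.5, 105.8]
ee_rot: [-0.701, 0.713, 0.005, 0.006]
contact_force: [-0.6, 0.0, -4.6]
gripper_width: 13.1
```

>>> move_arm --moves '[{"gripper": -1,"xyz": [0,0,0.08],"angular": [0,0,0]},{"gripper": -1,"xyz": [0,0,0.12],"angular": [0,0,0]},{"gripper": -1,"xyz": [0,0,0.12],"angular": [0,0,0]}]'

```text
clock: 9.52
position: [533.2, 23.5, 104.6]
ee_rot: [-0.701, 0.713, 0.005, 0.006]
contact_force: [-0.5, 0.2, -3.5]
gripper_width: 13.2
```

>>> move_arm --moves '[{"gripper": -1,"xyz": [0,0,0.08],"angular": [0,0,0]},{"gripper": -1,"xyz": [0,0,0.12],"angular": [0,0,0]},{"gripper": -1,"xyz": [0,0,0.12],"angular": [0,0,0]}]'

```text
clock: 9.9
position: [533.2, 23.6, 103.4]
ee_rot: [-0.701, 0.713, 0.005, 0.006]
contact_force: [-0.4, -0.1, -5.1]
gripper_width: 13.2
```

```bash
python3 -c "
from m import *
st()"
```

```text
t 9.9 rx -138.1 lat 0.0 z 103.4 yaw 89.03 pitch 0.0158 F [-0.4 -0.1 -5.1] M [-0.36  0.04  0.03] w 13.2
```

>>> move_arm --moves '[{"gripper": -1,"xyz": [0,0,0.08],"angular": [0,0,0]},{"gripper": -1,"xyz": [0,0,0.12],"angular": [0,0,0]},{"gripper": -1,"xyz": [0,0,0.12],"angular": [0,0,0]}]'

```text
clock: 10.28
position: [533.2, 23.6, 102.2]
ee_rot: [-0.701, 0.713, 0.005, 0.006]
contact_force: [0.4, -0.2, -3.4]
gripper_width: 13.1
```

>>> move_arm --moves '[{"gripper": -1,"xyz": [0,0,0.08],"angular": [0,0,0]},{"gripper": -1,"xyz": [0,0,0.12],"angular": [0,0,0]},{"gripper": -1,"xyz": [0,0,0.12],"angular": [0,0,0]}]'

```text
clock: 10.65
position: [533.2, 23.6, 101.0]
ee_rot: [-0.701, 0.713, 0.005, 0.006]
contact_force: [0.3, 0.1, -3.5]
gripper_width: 13.2
```

```bash
python3 -c "
from m import *
st()"
```

```text
t 10.65 rx -138.1 lat 0.0 z 101.0 yaw 89.03 pitch 0.0158 F [ 0.3  0.1 -3.5] M [-0.36  0.02  0.02] w 13.2
```

>>> move_arm --moves '[{"gripper": -1,"xyz": [0,0,0.08],"angular": [0,0,0]},{"gripper": -1,"xyz": [0,0,0.12],"angular": [0,0,0]},{"gripper": -1,"xyz": [0,0,0.12],"angular": [0,0,0]}]'

```text
clock: 11.02
position: [533.2, 23.6, 99.8]
ee_rot: [-0.701, 0.713, 0.005, 0.006]
contact_force: [-0.3, 0.9, -4.3]
gripper_width: 13.1
```

```bash
python3 - <<'E'
from m import *
st()
a,W=cloud("scene");np.savez("c3",a=a,W=W)
cv2.imwrite("pics/q.png",cv2.resize(a[190:320,240:390],None,fx=4.6,fy=4.6,interpolation=2))
a=np.radians(89);c=(S0-138)*np.array([np.cos(a),np.sin(a)])+L*np.array([-np.sin(a),np.cos(a)])
print(tray(W,c,89,80,150)); print(mar(rect(W,c-[0,10],80,115,84)))
C=np.load("c0.npz")["W"]
# ledge heights/front from first picture
for nm in("W","V"):
  C=np.load("c0.npz")[nm]
  for lo,hi in((455,470),(604,624)):
    m=(C[...,0]>lo)&(C[...,0]<hi)&(C[...,2]>75)&(C[...,2]<125)&(C[...,1]<225);P=C[m];print(nm,lo,[(y,np.median(P[abs(P[:,1]-y)<3,2]).round(1),(abs(P[:,1]-y)<3).sum()) for y in range(168,224,6)])
E
```

```text
t 11.03 rx -138.1 lat 0.0 z 99.8 yaw 89.03 pitch 0.0158 F [-0.3  0.9 -4.3] M [-0.37 -0.01 -0.01] w 13.1
[(-95, 130.0, 62), (-80, 126.3, 96), (-65, 105.3, 154), (-50, 106.5, 163), (-35, 106.7, 165), (-20, 106.6, 195), (-5, 103.0, 218), (10, 97.5, 171), (25, 97.2, 179), (40, 97.4, 181), (55, 97.8, 145), (70, 105.3, 103)]
(array([534.1, 110.3]), array([166.6, 166.9]), 89.46, 2211, np.float64(100.8))
W 455 [(168, np.float64(nan), np.int64(0)), (174, np.float64(nan), np.int64(0)), (180, np.float64(nan), np.int64(0)), (186, np.float64(87.4), np.int64(4)), (192, np.float64(88.5), np.int64(11)), (198, np.float64(88.1), np.int64(9)), (204, np.float64(89.8), np.int64(13)), (210, np.float64(88.7), np.int64(10)), (216, np.float64(89.8), np.int64(9)), (222, np.float64(92.8), np.int64(17))]
W 604 [(168, np.float64(nan), np.int64(0)), (174, np.float64(nan), np.int64(0)), (180, np.float64(nan), np.int64(0)), (186, np.float64(91.4), np.int64(12)), (192, np.float64(88.8), np.int64(11)), (198, np.float64(95.9), np.int64(6)), (204, np.float64(94.8), np.int64(4)), (210, np.float64(nan), np.int64(0)), (216, np.float64(nan), np.int64(0)), (222, np.float64(nan), np.int64(0))]
V 455 [(168, np.float64(nan), np.int64(0)), (174, np.float64(nan), np.int64(0)), (180, np.float64(nan), np.int64(0)), (186, np.float64(90.8), np.int64(7)), (192, np.float64(90.0), np.int64(13)), (198, np.float64(90.3), np.int64(11)), (204, np.float64(92.6), np.int64(11)), (210, np.float64(90.8), np.int64(11)), (216, np.float64(105.4), np.int64(21)), (222, np.float64(115.2), np.int64(14))]
V 604 [(168, np.float64(nan), np.int64(0)), (174, np.float64(nan), np.int64(0)), (180, np.float64(101.0), np.int64(2)), (186, np.float64(92.5), np.int64(16)), (192, np.float64(91.5), np.int64(18)), (198, np.float64(92.2), np.int64(15)), (204, np.float64(91.8), np.int64(13)), (210, np.float64(93.6), np.int64(16)), (216, np.float64(110.6), np.int64(19)), (222, np.float64(114.6), np.int64(17))]
  return _methods._mean(a, axis=axis, dtype=dtype,
  ret = ret.dtype.type(ret / rcount)
```

View pics/q.png

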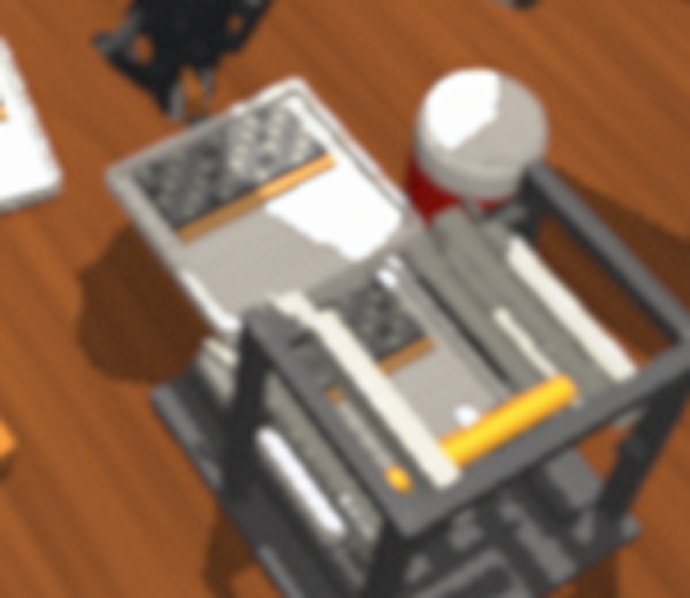

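Ledge found in the depth data: it starts at y≈184, at height ~90, with the hood from y≈216. The nose is at y≈190, hardly over the step. I'll raise it, advance and feel again.

>>> move_arm --moves '[{"gripper": -1,"xyz": [0,0,-0.25],"angular": [0,0,0]},{"gripper": -1,"xyz": [0,0,-0.4],"angular": [0,0,0]},{"gripper": -1,"xyz": [-0.5,0,-0.4],"angular": [0,0,0]},{"gripper": -1,"xyz": [-1.0,0,-0.4],"angular": [0,0,0]},{"gripper": -1,"xyz": [-1.3,0,-0.4],"angular": [0,0,0]},{"gripper": -1,"xyz": [-1.3,0,-0.4],"angular": [0,0,0]}]'

```text
clock: 11.82
position: [533.4, 36.9, 104.0]
ee_rot: [-0.701, 0.713, 0.005, 0.006]
contact_force: [0.2, -0.8, -4.1]
gripper_width: 13.3
```

>>> move_arm --moves '[{"gripper": -1,"xyz": [0,0,0.1],"angular": [0,0,0]},{"gripper": -1,"xyz": [0,0,0.2],"angular": [0,0,0]},{"gripper": -1,"xyz": [0,0,0.25],"angular": [0,0,0]},{"gripper": -1,"xyz": [0,0,0.25],"angular": [0,0,0]}]'

```text
clock: 12.32
position: [533.4, 36.5, 101.5]
ee_rot: [-0.701, 0.713, 0.005, 0.006]
contact_force: [0.1, -0.2, -4.4]
gripper_width: 13.1
```

```bash
python3 -c "
from m import *
st()"
```

```text
t 12.32 rx -125.2 lat 0.0 z 101.5 yaw 89.02 pitch 0.0158 F [ 0.1 -0.2 -4.4] M [-0.42 -0.01  0.01] w 13.1
```

Careful 1 mm steps down.

>>> move_arm --moves '[{"gripper": -1,"xyz": [0,0,0.05],"angular": [0,0,0]},{"gripper": -1,"xyz": [0,0,0.1],"angular": [0,0,0]},{"gripper": -1,"xyz": [0,0,0.1],"angular": [0,0,0]}]'

```text
clock: 12.7
position: [533.4, 36.6, 100.5]
ee_rot: [-0.701, 0.713, 0.005, 0.006]
contact_force: [-0.2, 0.0, -5.2]
gripper_width: 13.1
```

>>> move_arm --moves '[{"gripper": -1,"xyz": [0,0,0.05],"angular": [0,0,0]},{"gripper": -1,"xyz": [0,0,0.1],"angular": [0,0,0]},{"gripper": -1,"xyz": [0,0,0.1],"angular": [0,0,0]}]'

```text
clock: 13.08
position: [533.4, 36.7, 99.5]
ee_rot: [-0.701, 0.713, 0.005, 0.006]
contact_force: [0.5, 0.3, -4.6]
gripper_width: 13.0
```

>>> move_arm --moves '[{"gripper": -1,"xyz": [0,0,0.05],"angular": [0,0,0]},{"gripper": -1,"xyz": [0,0,0.1],"angular": [0,0,0]},{"gripper": -1,"xyz": [0,0,0.1],"angular": [0,0,0]}]'

```text
clock: 13.45
position: [533.4, 36.6, 98.5]
ee_rot: [-0.701, 0.713, 0.005, 0.006]
contact_force: [0.4, 0.3, -4.8]
gripper_width: 13.4
```

```bash
python3 -c "
from m import *
st()"
```

```text
t 13.45 rx -125.1 lat 0.0 z 98.5 yaw 89.03 pitch 0.0158 F [ 0.4  0.3 -4.8] M [-0.41 -0.01  0.03] w 13.4
```

>>> move_arm --moves '[{"gripper": -1,"xyz": [0,0,0.05],"angular": [0,0,0]},{"gripper": -1,"xyz": [0,0,0.1],"angular": [0,0,0]},{"gripper": -1,"xyz": [0,0,0.1],"angular": [0,0,0]}]'

```text
clock: 13.82
position: [533.4, 36.7, 97.5]
ee_rot: [-0.701, 0.713, 0.005, 0.006]
contact_force: [0.2, -1.5, -3.6]
gripper_width: 13.2
```

>>> move_arm --moves '[{"gripper": -1,"xyz": [0,0,0.05],"angular": [0,0,0]},{"gripper": -1,"xyz": [0,0,0.1],"angular": [0,0,0]},{"gripper": -1,"xyz": [0,0,0.1],"angular": [0,0,0]}]'

```text
clock: 14.2
position: [533.6, 36.7, 96.8]
ee_rot: [-0.701, 0.713, 0.005, 0.006]
contact_force: [1.0, -0.1, -2.8]
gripper_width: 13.4
```

```bash
python3 - <<'E'
from m import *
st()
W=cloud("scene")[1];V=cloud("top")[1]
a=np.radians(89);c=(S0-125)*np.array([np.cos(a),np.sin(a)])+L*np.array([-np.sin(a),np.cos(a)])
print(tray(W,c,89,80,150)); 
E
```

```text
t 14.2 rx -125.0 lat -0.2 z 96.8 yaw 89.03 pitch 0.0159 F [ 1.  -0.1 -2.8] M [-0.36  0.13  0.06] w 13.4
[(-95, 128.7, 76), (-80, 125.5, 101), (-65, 102.9, 154), (-50, 103.9, 156), (-35, 104.2, 177), (-20, 104.2, 192), (-5, 100.2, 216), (10, 94.5, 175), (25, 94.8, 187), (40, 95.2, 171), (55, 95.3, 99), (70, 103.7, 89)]
```

>>> move_arm --moves '[{"gripper": -1,"xyz": [0,0,0.05],"angular": [0,0,0]},{"gripper": -1,"xyz": [0,0,0.05],"angular": [0,0,0]}]'

```text
clock: 14.55
position: [533.6, 36.6, 96.3]
ee_rot: [-0.701, 0.713, 0.005, 0.006]
contact_force: [-0.4, -2.7, -1.1]
gripper_width: 13.3
```

```bash
python3 -c "
from m import *
st()"
```

```text
t 14.55 rx -125.1 lat -0.2 z 96.3 yaw 89.03 pitch 0.0159 F [-0.4 -2.7 -1.1] M [-0.39  0.2   0.07] w 13.3
```

Ledge felt at TCP z≈97, with light upward force at the nose. I'll rise ~1.7 mm, mid-clearance, and slide in slowly.

>>> move_arm --moves '[{"gripper": -1,"xyz": [0,0.02,-0.23],"angular": [0,0,0]},{"gripper": -1,"xyz": [0,0.02,-0.23],"angular": [0,0,0]},{"gripper": -1,"xyz": [-0.3,0.02,-0.22],"angular": [0,0,0]},{"gripper": -1,"xyz": [-0.6,0.02,-0.22],"angular": [0,0,0]},{"gripper": -1,"xyz": [-0.8,0.02,-0.21],"angular": [0,0,0]},{"gripper": -1,"xyz": [-0.8,0.02,-0.21],"angular": [0,0,0]}]'

```text
clock: 15.3
position: [533.4, 44.9, 98.2]
ee_rot: [-0.701, 0.713, 0.005, 0.006]
contact_force: [-0.4, -0.1, -4.6]
gripper_width: 12.9
```

```bash
python3 -c "
from m import *
st()"
```

```text
t 15.3 rx -116.8 lat 0.2 z 98.2 yaw 89.05 pitch 0.0158 F [-0.4 -0.1 -4.6] M [-0.38 -0.02  0.01] w 12.9
```

>>> move_arm --moves '[{"gripper": -1,"xyz": [-0.15,0,0],"angular": [0,0,0]},{"gripper": -1,"xyz": [-0.3,0,0],"angular": [0,0,0]},{"gripper": -1,"xyz": [-0.4,0,0.01],"angular": [0,0,0]},{"gripper": -1,"xyz": [-0.4,0,0.01],"angular": [0,0,0]}]'

```text
clock: 15.8
position: [533.5, 48.7, 98.2]
ee_rot: [-0.701, 0.713, 0.005, 0.006]
contact_force: [1.0, -0.5, -4.0]
gripper_width: 13.3
```

>>> move_arm --moves '[{"gripper": -1,"xyz": [-0.15,0,0],"angular": [0,0,0]},{"gripper": -1,"xyz": [-0.3,0,0],"angular": [0,0,0]},{"gripper": -1,"xyz": [-0.3,0,0.01],"angular": [0,0,0]}]'

```text
clock: 16.18
position: [533.6, 51.8, 98.2]
ee_rot: [-0.701, 0.713, 0.005, 0.006]
contact_force: [-0.1, -0.5, -4.9]
gripper_width: 13.2
```

```bash
python3 -c "
from m import *
st()"
```

```text
t 16.18 rx -109.9 lat 0.2 z 98.2 yaw 89.04 pitch 0.0159 F [-0.1 -0.5 -4.9] M [-0.38  0.   -0.07] w 13.2
```

Nose at y≈219, still free. Continue.

>>> move_arm --moves '[{"gripper": -1,"xyz": [-0.15,0,0],"angular": [0,0,0]},{"gripper": -1,"xyz": [-0.3,0,0],"angular": [0,0,0]},{"gripper": -1,"xyz": [-0.4,0,0.01],"angular": [0,0,0]},{"gripper": -1,"xyz": [-0.4,0,0.01],"angular": [0,0,0]}]'

```text
clock: 16.68
position: [533.6, 55.8, 98.1]
ee_rot: [-0.701, 0.713, 0.005, 0.006]
contact_force: [1.3, 0.4, -3.3]
gripper_width: 12.8
```

>>> move_arm --moves '[{"gripper": -1,"xyz": [-0.15,0,0],"angular": [0,0,0]},{"gripper": -1,"xyz": [-0.3,0,0],"angular": [0,0,0]},{"gripper": -1,"xyz": [-0.45,0,0.01],"angular": [0,0,0]},{"gripper": -1,"xyz": [-0.5,0,0.01],"angular": [0,0,0]}]'

```text
clock: 17.18
position: [533.7, 60.8, 98.2]
ee_rot: [-0.701, 0.713, 0.005, 0.006]
contact_force: [-0.3, 0.1, -5.4]
gripper_width: 13.3
```

```bash
python3 -c "
from m import *
st()"
```

```text
t 17.18 rx -100.9 lat 0.2 z 98.2 yaw 89.03 pitch 0.0158 F [-0.3  0.1 -5.4] M [-0.38  0.07 -0.02] w 13.3
```

>>> move_arm --moves '[{"gripper": -1,"xyz": [-0.2,0,0],"angular": [0,0,0]},{"gripper": -1,"xyz": [-0.4,0,0.01],"angular": [0,0,0]},{"gripper": -1,"xyz": [-0.6,0,0.01],"angular": [0,0,0]},{"gripper": -1,"xyz": [-0.8,0,0.01],"angular": [0,0,0]},{"gripper": -1,"xyz": [-0.8,0,0.01],"angular": [0,0,0]}]'

```text
clock: 17.8
position: [533.9, 68.8, 98.2]
ee_rot: [-0.701, 0.713, 0.005, 0.006]
contact_force: [0.5, -0.2, -3.8]
gripper_width: 13.2
```

>>> move_arm --moves '[{"gripper": -1,"xyz": [-0.2,0,0],"angular": [0,0,0]},{"gripper": -1,"xyz": [-0.4,0,0.01],"angular": [0,0,0]},{"gripper": -1,"xyz": [-0.6,0,0.01],"angular": [0,0,0]},{"gripper": -1,"xyz": [-0.8,0,0.01],"angular": [0,0,0]},{"gripper": -1,"xyz": [-0.8,0,0.01],"angular": [0,0,0]}]'

```text
clock: 18.42
position: [534.0, 76.8, 98.2]
ee_rot: [-0.701, 0.713, 0.005, 0.006]
contact_force: [0.8, 0.2, -4.3]
gripper_width: 13.4
```

```bash
python3 -c "
from m import *
st()"
```

```text
t 18.43 rx -84.8 lat 0.2 z 98.2 yaw 89.04 pitch 0.0158 F [ 0.8  0.2 -4.3] M [-0.38  0.01 -0.01] w 13.4
```

>>> move_arm --moves '[{"gripper": -1,"xyz": [-0.2,0,0],"angular": [0,0,0]},{"gripper": -1,"xyz": [-0.4,0,0.01],"angular": [0,0,0]},{"gripper": -1,"xyz": [-0.6,0,0.01],"angular": [0,0,0]},{"gripper": -1,"xyz": [-0.8,0,0.01],"angular": [0,0,0]},{"gripper": -1,"xyz": [-0.8,0,0.01],"angular": [0,0,0]}]'

```text
clock: 19.05
position: [534.1, 84.8, 98.2]
ee_rot: [-0.701, 0.713, 0.005, 0.006]
contact_force: [-0.0, 0.1, -4.3]
gripper_width: 13.3
```

>>> move_arm --moves '[{"gripper": -1,"xyz": [-0.2,0,0],"angular": [0,0,0]},{"gripper": -1,"xyz": [-0.4,0,0.01],"angular": [0,0,0]},{"gripper": -1,"xyz": [-0.6,0,0.01],"angular": [0,0,0]},{"gripper": -1,"xyz": [-0.8,0,0.01],"angular": [0,0,0]},{"gripper": -1,"xyz": [-0.8,0,0.01],"angular": [0,0,0]}]'

```text
clock: 19.68
position: [534.3, 92.8, 98.3]
ee_rot: [-0.701, 0.713, 0.005, 0.006]
contact_force: [0.4, 0.2, -3.6]
gripper_width: 13.6
```

>>> move_arm --moves '[{"gripper": -1,"xyz": [-0.2,0,0],"angular": [0,0,0]},{"gripper": -1,"xyz": [-0.4,0,0.01],"angular": [0,0,0]},{"gripper": -1,"xyz": [-0.6,0,0.01],"angular": [0,0,0]},{"gripper": -1,"xyz": [-0.8,0,0.01],"angular": [0,0,0]},{"gripper": -1,"xyz": [-0.8,0,0.01],"angular": [0,0,0]}]'

```text
clock: 20.3
position: [534.4, 100.9, 98.3]
ee_rot: [-0.701, 0.713, 0.005, 0.006]
contact_force: [0.1, -0.0, -3.9]
gripper_width: 12.8
```

```bash
python3 -c "
from m import *
st()"
```

```text
t 20.3 rx -60.8 lat 0.2 z 98.3 yaw 89.04 pitch 0.0159 F [ 0.1 -0.  -3.9] M [-0.3   0.04  0.04] w 12.8
```

>>> move_arm --moves '[{"gripper": -1,"xyz": [-0.2,0,0],"angular": [0,0,0]},{"gripper": -1,"xyz": [-0.4,0,0.01],"angular": [0,0,0]},{"gripper": -1,"xyz": [-0.6,0,0.01],"angular": [0,0,0]},{"gripper": -1,"xyz": [-0.8,0,0.02],"angular": [0,0,0]},{"gripper": -1,"xyz": [-0.8,0,0.02],"angular": [0,0,0]}]'

```text
clock: 20.92
position: [534.5, 108.9, 98.2]
ee_rot: [-0.701, 0.713, 0.005, 0.006]
contact_force: [0.6, 0.4, -3.5]
gripper_width: 13.1
```

>>> move_arm --moves '[{"gripper": -1,"xyz": [-0.15,0,0],"angular": [0,0,0]},{"gripper": -1,"xyz": [-0.3,0,0.01],"angular": [0,0,0]},{"gripper": -1,"xyz": [-0.4,0,0.02],"angular": [0,0,0]},{"gripper": -1,"xyz": [-0.4,0,0.02],"angular": [0,0,0]}]'

```text
clock: 21.42
position: [534.7, 112.8, 98.2]
ee_rot: [-0.701, 0.713, 0.005, 0.006]
contact_force: [0.9, -0.2, -1.8]
gripper_width: 12.8
```

```bash
python3 -c "
from m import *
st()"
```

```text
t 21.43 rx -48.9 lat 0.1 z 98.2 yaw 89.03 pitch 0.0159 F [ 0.9 -0.2 -1.8] M [-0.33  0.17  0.03] w 12.8
```

>>> move_arm --moves '[{"gripper": -1,"xyz": [0,0,0],"angular": [0,0,0]},{"gripper": -1,"xyz": [0,0,0],"angular": [0,0,0]}]'

```text
clock: 21.68
position: [534.7, 112.8, 98.2]
ee_rot: [-0.701, 0.713, 0.005, 0.006]
contact_force: [-0.5, -0.1, -2.6]
gripper_width: 13.1
```

```bash
python3 -c "
from m import *
st()
a,W=cloud('scene');st();b,V=cloud('top');st()
cv2.imwrite('pics/s.png',cv2.resize(a[190:320,240:390],None,fx=4.6,fy=4.6,interpolation=2))"
```

```text
t 21.68 rx -48.9 lat 0.1 z 98.2 yaw 89.03 pitch 0.016 F [-0.5 -0.1 -2.6] M [-0.36  0.18  0.03] w 13.1
t 21.73 rx -49.0 lat 0.2 z 98.2 yaw 89.03 pitch 0.016 F [-0.2 -0.6 -2.6] M [-0.25  0.21  0.02] w 13.0
t 21.77 rx -48.9 lat 0.1 z 98.2 yaw 89.03 pitch 0.016 F [-0.4  0.7 -2.1] M [-0.28  0.17  0.06] w 12.9
```

View pics/s.png

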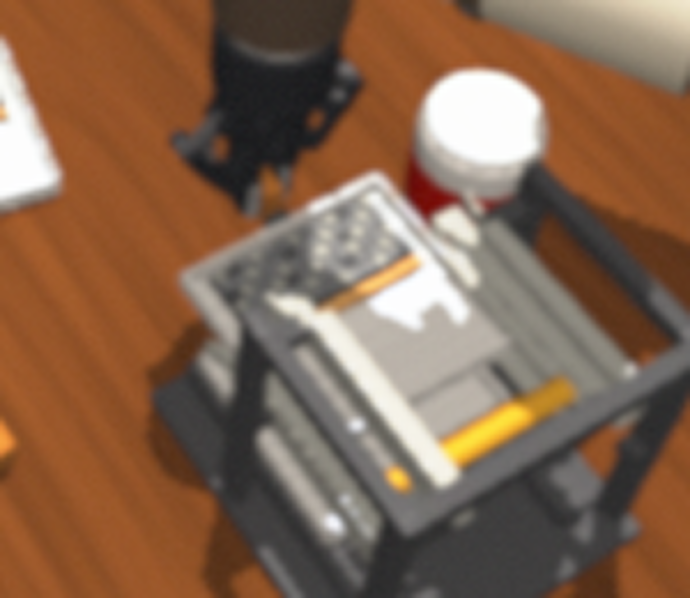

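The galley is well inside the middle runners. It rides lightly (~2 N) on the near-side ledge, so a small roll correction and a slight lift, then on.

>>> move_arm --moves '[{"gripper": -1,"xyz": [0,0,-0.04],"angular": [-0.008,0,0]},{"gripper": -1,"xyz": [-0.15,0,-0.04],"angular": [-0.008,0,0]},{"gripper": -1,"xyz": [-0.3,0,-0.03],"angular": [-0.008,0,0]},{"gripper": -1,"xyz": [-0.3,0,-0.03],"angular": [-0.008,0,0]}]'

```text
clock: 22.28
position: [534.9, 115.8, 98.5]
ee_rot: [-0.701, 0.713, 0.008, 0.004]
contact_force: [-0.2, -1.8, -2.5]
gripper_width: 13.7
```

```bash
python3 -c "
from m import *
st()"
```

```text
t 22.27 rx -45.9 lat -0.0 z 98.5 yaw 89.03 pitch 0.016 F [-0.2 -1.8 -2.5] M [-0.59 -0.3  -0.1 ] w 13.7
```

>>> move_arm --moves '[{"gripper": -1,"xyz": [0,0,-0.02],"angular": [0.005,0,0]},{"gripper": -1,"xyz": [0,0,-0.02],"angular": [0.005,0,0]}]'

```text
clock: 22.52
position: [534.4, 115.7, 98.4]
ee_rot: [-0.701, 0.713, 0.006, 0.005]
contact_force: [-0.5, 0.3, -4.0]
gripper_width: 13.4
```

```bash
python3 -c "
from m import *
st()"
```

```text
t 22.52 rx -46.0 lat 0.5 z 98.4 yaw 89.04 pitch 0.0158 F [-0.5  0.3 -4. ] M [-0.38 -0.15 -0.02] w 13.4
```

>>> move_arm --moves '[{"gripper": -1,"xyz": [-0.1,-0.02,0],"angular": [0.002,0,0]},{"gripper": -1,"xyz": [-0.25,-0.02,0],"angular": [0.002,0,0]},{"gripper": -1,"xyz": [-0.3,-0.02,0.01],"angular": [0.002,0,0]}]'

```text
clock: 22.9
position: [534.7, 118.8, 98.4]
ee_rot: [-0.701, 0.713, 0.006, 0.006]
contact_force: [-1.0, -0.6, -3.4]
gripper_width: 13.0
```

```bash
python3 -c "
from m import *
st()"
```

```text
t 22.9 rx -42.9 lat 0.2 z 98.4 yaw 89.04 pitch 0.0157 F [-1.  -0.6 -3.4] M [-0.47  0.02  0.05] w 13.0
```

Free again. Smaller steps now, as the catch is near.

>>> move_arm --moves '[{"gripper": -1,"xyz": [-0.1,0,0],"angular": [0,0,0]},{"gripper": -1,"xyz": [-0.2,0,0],"angular": [0,0,0]},{"gripper": -1,"xyz": [-0.25,0,0],"angular": [0,0,0]},{"gripper": -1,"xyz": [-0.25,0,0],"angular": [0,0,0]}]'

```text
clock: 23.4
position: [534.9, 121.2, 98.6]
ee_rot: [-0.701, 0.713, 0.005, 0.006]
contact_force: [-0.6, -0.6, -4.1]
gripper_width: 13.3
```

```bash
python3 -c "
from m import *
st()"
```

```text
t 23.4 rx -40.5 lat 0.1 z 98.6 yaw 89.03 pitch 0.0158 F [-0.6 -0.6 -4.1] M [-0.36 -0.04 -0.01] w 13.3
```

>>> move_arm --moves '[{"gripper": -1,"xyz": [-0.1,0,0.02],"angular": [0,0,0]},{"gripper": -1,"xyz": [-0.2,0,0.02],"angular": [0,0,0]},{"gripper": -1,"xyz": [-0.3,0,0.02],"angular": [0,0,0]},{"gripper": -1,"xyz": [-0.3,0,0.02],"angular": [0,0,0]}]'

```text
clock: 23.9
position: [535.0, 124.3, 98.5]
ee_rot: [-0.701, 0.713, 0.005, 0.006]
contact_force: [-0.8, 0.3, -5.2]
gripper_width: 13.1
```

```bash
python3 -c "
from m import *
st()"
```

```text
t 23.9 rx -37.4 lat 0.0 z 98.5 yaw 89.03 pitch 0.016 F [-0.8  0.3 -5.2] M [-0.29  0.03  0.01] w 13.1
```

>>> move_arm --moves '[{"gripper": -1,"xyz": [-0.1,0,0.01],"angular": [0,0,0]},{"gripper": -1,"xyz": [-0.2,0,0.01],"angular": [0,0,0]},{"gripper": -1,"xyz": [-0.3,0,0.01],"angular": [0,0,0]},{"gripper": -1,"xyz": [-0.3,0,0.01],"angular": [0,0,0]}]'

```text
clock: 24.4
position: [535.1, 127.3, 98.5]
ee_rot: [-0.701, 0.713, 0.005, 0.006]
contact_force: [0.6, -0.7, -3.6]
gripper_width: 13.2
```

```bash
python3 -c "
from m import *
st()"
```

```text
t 24.4 rx -34.4 lat -0.0 z 98.5 yaw 89.03 pitch 0.016 F [ 0.6 -0.7 -3.6] M [-0.41  0.06 -0.04] w 13.2
```

>>> move_arm --moves '[{"gripper": -1,"xyz": [-0.1,0,0.01],"angular": [0,0,0]},{"gripper": -1,"xyz": [-0.2,0,0.01],"angular": [0,0,0]},{"gripper": -1,"xyz": [-0.3,0,0.01],"angular": [0,0,0]},{"gripper": -1,"xyz": [-0.3,0,0.01],"angular": [0,0,0]}]'

```text
clock: 24.9
position: [535.2, 130.3, 98.5]
ee_rot: [-0.701, 0.713, 0.005, 0.006]
contact_force: [-0.2, 0.6, -2.1]
gripper_width: 12.7
```

```bash
python3 -c "
from m import *
st()"
```

```text
t 24.9 rx -31.4 lat -0.0 z 98.5 yaw 89.03 pitch 0.0159 F [-0.2  0.6 -2.1] M [-0.54  0.06 -0.03] w 12.7
```

>>> move_arm --moves '[{"gripper": -1,"xyz": [-0.1,0,0.01],"angular": [0,0,0]},{"gripper": -1,"xyz": [-0.2,0,0.01],"angular": [0,0,0]},{"gripper": -1,"xyz": [-0.2,0,0.01],"angular": [0,0,0]}]'

```text
clock: 25.28
position: [535.2, 132.2, 98.4]
ee_rot: [-0.701, 0.713, 0.005, 0.006]
contact_force: [-0.1, -2.6, -1.0]
gripper_width: 13.3
```

```bash
python3 -c "
from m import *
st()"
```

```text
t 25.27 rx -29.5 lat -0.0 z 98.4 yaw 89.03 pitch 0.0159 F [-0.1 -2.6 -1. ] M [-0.74  0.1   0.01] w 13.3
```

Catch felt (−2.6 N along the slide). Keep going gently.

>>> move_arm --moves '[{"gripper": -1,"xyz": [-0.1,0,0.0],"angular": [0,0,0]},{"gripper": -1,"xyz": [-0.2,0,0.0],"angular": [0,0,0]},{"gripper": -1,"xyz": [-0.2,0,0.0],"angular": [0,0,0]}]'

```text
clock: 25.65
position: [535.2, 134.2, 98.4]
ee_rot: [-0.701, 0.713, 0.005, 0.006]
contact_force: [-0.7, -2.1, -1.0]
gripper_width: 13.0
```

```bash
python3 -c "
from m import *
st()"
```

```text
t 25.65 rx -27.4 lat -0.1 z 98.4 yaw 89.03 pitch 0.0159 F [-0.7 -2.1 -1. ] M [-0.87  0.08  0.01] w 13.0
```

>>> move_arm --moves '[{"gripper": -1,"xyz": [0,0,-0.06],"angular": [0,0.006,0]},{"gripper": -1,"xyz": [0,0,-0.06],"angular": [0,0.006,0]}]'

```text
clock: 25.9
position: [535.2, 134.4, 98.8]
ee_rot: [-0.701, 0.713, 0.003, 0.004]
contact_force: [0.8, -2.1, -1.6]
gripper_width: 13.2
```

```bash
python3 -c "
from m import *
st()"
```

```text
t 25.9 rx -27.3 lat 0.0 z 98.8 yaw 89.03 pitch 0.0099 F [ 0.8 -2.1 -1.6] M [-0.62 -0.08 -0.05] w 13.2
```

>>> move_arm --moves '[{"gripper": -1,"xyz": [-0.1,0,-0.02],"angular": [0,0,0]},{"gripper": -1,"xyz": [-0.2,0,-0.02],"angular": [0,0,0]},{"gripper": -1,"xyz": [-0.2,0,-0.02],"angular": [0,0,0]}]'

```text
clock: 26.28
position: [535.0, 136.4, 98.9]
ee_rot: [-0.701, 0.713, 0.004, 0.004]
contact_force: [-0.8, -0.1, -4.2]
gripper_width: 13.2
```

```bash
python3 -c "
from m import *
st()"
```

```text
t 26.27 rx -25.3 lat 0.2 z 98.9 yaw 89.02 pitch 0.01 F [-0.8 -0.1 -4.2] M [-0.33  0.06  0.02] w 13.2
```

>>> move_arm --moves '[{"gripper": -1,"xyz": [-0.1,0,0],"angular": [0,0,0]},{"gripper": -1,"xyz": [-0.2,0,0],"angular": [0,0,0]},{"gripper": -1,"xyz": [-0.2,0,0],"angular": [0,0,0]}]'

```text
clock: 26.65
position: [535.1, 138.2, 99.0]
ee_rot: [-0.701, 0.713, 0.003, 0.004]
contact_force: [-0.5, -0.4, -4.1]
gripper_width: 12.6
```

```bash
python3 -c "
from m import *
st()"
```

```text
t 26.65 rx -23.5 lat 0.2 z 99.0 yaw 89.03 pitch 0.0098 F [-0.5 -0.4 -4.1] M [-0.32  0.   -0.03] w 12.6
```

>>> move_arm --moves '[{"gripper": -1,"xyz": [-0.1,0,0.01],"angular": [0,0,0]},{"gripper": -1,"xyz": [-0.2,0,0.01],"angular": [0,0,0]},{"gripper": -1,"xyz": [-0.2,0,0.01],"angular": [0,0,0]}]'

```text
clock: 27.02
position: [535.3, 140.3, 99.1]
ee_rot: [-0.701, 0.713, 0.003, 0.004]
contact_force: [-0.8, -0.3, -4.4]
gripper_width: 13.3
```

```bash
python3 -c "
from m import *
st()"
```

```text
t 27.02 rx -21.4 lat -0.0 z 99.1 yaw 89.03 pitch 0.01 F [-0.8 -0.3 -4.4] M [-0.32  0.08 -0.  ] w 13.3
```

>>> move_arm --moves '[{"gripper": -1,"xyz": [-0.1,0,0.02],"angular": [0,0,0]},{"gripper": -1,"xyz": [-0.2,0,0.03],"angular": [0,0,0]},{"gripper": -1,"xyz": [-0.2,0,0.03],"angular": [0,0,0]}]'

```text
clock: 27.4
position: [535.3, 142.3, 98.9]
ee_rot: [-0.701, 0.713, 0.003, 0.004]
contact_force: [-0.8, 0.2, -3.5]
gripper_width: 13.3
```

```bash
python3 -c "
from m import *
st()"
```

```text
t 27.4 rx -19.4 lat -0.0 z 98.9 yaw 89.04 pitch 0.01 F [-0.8  0.2 -3.5] M [-0.3   0.08  0.03] w 13.3
```

>>> move_arm --moves '[{"gripper": -1,"xyz": [-0.1,0,0],"angular": [0,0,0]},{"gripper": -1,"xyz": [-0.2,0,0],"angular": [0,0,0]},{"gripper": -1,"xyz": [-0.2,0,0],"angular": [0,0,0]}]'

```text
clock: 27.78
position: [535.4, 144.3, 98.9]
ee_rot: [-0.701, 0.713, 0.003, 0.004]
contact_force: [0.5, -0.5, -3.2]
gripper_width: 13.3
```

```bash
python3 -c "
from m import *
st()"
```

```text
t 27.77 rx -17.4 lat -0.0 z 98.9 yaw 89.03 pitch 0.01 F [ 0.5 -0.5 -3.2] M [-0.2  0.1 -0. ] w 13.3
```

>>> move_arm --moves '[{"gripper": -1,"xyz": [-0.1,0,0],"angular": [0,0,0]},{"gripper": -1,"xyz": [-0.2,0,0],"angular": [0,0,0]},{"gripper": -1,"xyz": [-0.2,0,0],"angular": [0,0,0]}]'

```text
clock: 28.15
position: [535.4, 146.3, 98.9]
ee_rot: [-0.701, 0.713, 0.003, 0.004]
contact_force: [0.8, -1.3, -3.8]
gripper_width: 13.1
```

```bash
python3 -c "
from m import *
st()"
```

```text
t 28.15 rx -15.4 lat -0.0 z 98.9 yaw 89.03 pitch 0.01 F [ 0.8 -1.3 -3.8] M [-0.25  0.05 -0.05] w 13.1
```

>>> move_arm --moves '[{"gripper": -1,"xyz": [-0.1,0,0],"angular": [0,0,0]},{"gripper": -1,"xyz": [-0.2,0,0],"angular": [0,0,0]},{"gripper": -1,"xyz": [-0.2,0,0],"angular": [0,0,0]}]'

```text
clock: 28.52
position: [535.4, 148.3, 98.9]
ee_rot: [-0.701, 0.713, 0.003, 0.004]
contact_force: [0.5, 0.8, -1.9]
gripper_width: 12.6
```

```bash
python3 -c "
from m import *
st()"
```

```text
t 28.52 rx -13.4 lat -0.0 z 98.9 yaw 89.03 pitch 0.01 F [ 0.5  0.8 -1.9] M [-0.38  0.02  0.03] w 12.6
```

>>> move_arm --moves '[{"gripper": -1,"xyz": [-0.1,0,0],"angular": [0,0,0]},{"gripper": -1,"xyz": [-0.2,0,0],"angular": [0,0,0]},{"gripper": -1,"xyz": [-0.2,0,0],"angular": [0,0,0]}]'

```text
clock: 28.9
position: [535.5, 150.3, 98.9]
ee_rot: [-0.701, 0.713, 0.003, 0.004]
contact_force: [0.1, 0.0, -2.7]
gripper_width: 13.0
```

```bash
python3 -c "
from m import *
st()"
```

```text
t 28.9 rx -11.4 lat 0.0 z 98.9 yaw 89.03 pitch 0.01 F [ 0.1  0.  -2.7] M [-0.36  0.    0.02] w 13.0
```

>>> move_arm --moves '[{"gripper": -1,"xyz": [-0.1,0,0],"angular": [0,0,0]},{"gripper": -1,"xyz": [-0.2,0,0],"angular": [0,0,0]},{"gripper": -1,"xyz": [-0.2,0,0],"angular": [0,0,0]}]'

```text
clock: 29.28
position: [535.5, 152.3, 98.9]
ee_rot: [-0.701, 0.713, 0.003, 0.004]
contact_force: [0.0, -1.0, -3.4]
gripper_width: 13.1
```

```bash
python3 -c "
from m import *
st()"
```

```text
t 29.27 rx -9.4 lat 0.0 z 98.9 yaw 89.03 pitch 0.01 F [ 0.  -1.  -3.4] M [-0.28  0.07 -0.02] w 13.1
```

>>> move_arm --moves '[{"gripper": -1,"xyz": [-0.1,0,0],"angular": [0,0,0]},{"gripper": -1,"xyz": [-0.15,0,0],"angular": [0,0,0]},{"gripper": -1,"xyz": [-0.15,0,0],"angular": [0,0,0]}]'

```text
clock: 29.65
position: [535.5, 153.7, 98.9]
ee_rot: [-0.701, 0.713, 0.003, 0.004]
contact_force: [0.3, -0.3, -2.7]
gripper_width: 12.9
```

```bash
python3 -c "
from m import *
st()"
```

```text
t 29.65 rx -8.0 lat 0.0 z 98.9 yaw 89.03 pitch 0.0099 F [ 0.3 -0.3 -2.7] M [-0.35  0.09 -0.05] w 12.9
```

>>> move_arm --moves '[{"gripper": -1,"xyz": [-0.1,0,0],"angular": [0,0,0]},{"gripper": -1,"xyz": [-0.15,0,0],"angular": [0,0,0]},{"gripper": -1,"xyz": [-0.15,0,0],"angular": [0,0,0]}]'

```text
clock: 30.02
position: [535.5, 155.2, 99.0]
ee_rot: [-0.701, 0.713, 0.003, 0.004]
contact_force: [-0.7, 0.0, -2.7]
gripper_width: 13.0
```

```bash
python3 -c "
from m import *
st()"
```

```text
t 30.02 rx -6.5 lat 0.0 z 99.0 yaw 89.03 pitch 0.0098 F [-0.7  0.  -2.7] M [-0.5   0.05  0.02] w 13.0
```

>>> move_arm --moves '[{"gripper": -1,"xyz": [-0.1,0,0.01],"angular": [0,0,0]},{"gripper": -1,"xyz": [-0.15,0,0.01],"angular": [0,0,0]},{"gripper": -1,"xyz": [-0.15,0,0.01],"angular": [0,0,0]}]'

```text
clock: 30.4
position: [535.5, 156.5, 99.0]
ee_rot: [-0.701, 0.713, 0.003, 0.004]
contact_force: [0.1, -2.7, -0.2]
gripper_width: 13.0
```

```bash
python3 -c "
from m import *
st()"
```

```text
t 30.4 rx -5.2 lat 0.0 z 99.0 yaw 89.03 pitch 0.0096 F [ 0.1 -2.7 -0.2] M [-0.96  0.01 -0.04] w 13.0
```

>>> move_arm --moves '[{"gripper": -1,"xyz": [-0.1,0,-0.02],"angular": [0,0,0]},{"gripper": -1,"xyz": [-0.1,0,-0.02],"angular": [0,0,0]}]'

```text
clock: 30.65
position: [535.5, 157.8, 99.0]
ee_rot: [-0.701, 0.713, 0.003, 0.004]
contact_force: [0.0, -1.7, -1.7]
gripper_width: 13.0
```

```bash
python3 - <<'E'
from m import *
st()
a,W=cloud("scene");np.savez("c4",a=a,W=W);st()
cv2.imwrite('pics/t.png',cv2.resize(a[190:320,240:390],None,fx=4.6,fy=4.6,interpolation=2))
a=np.radians(89);c=(S0-5)*np.array([np.cos(a),np.sin(a)])+L*np.array([-np.sin(a),np.cos(a)])
print(tray(W,c,89,80,140))
E
```

```text
t 30.65 rx -3.9 lat 0.1 z 99.0 yaw 89.03 pitch 0.01 F [ 0.  -1.7 -1.7] M [-0.73  0.04 -0.07] w 13.0
t 30.7 rx -3.9 lat 0.1 z 99.0 yaw 89.03 pitch 0.01 F [-1.  -0.8 -1.1] M [-0.73  0.06  0.02] w 13.2
[(-95, 126.3, 34), (-80, 120.4, 78), (-65, 104.4, 124), (-50, 105.8, 119), (-35, 105.9, 130), (-20, 105.7, 141), (-5, 102.3, 158), (10, 96.1, 133), (25, 95.9, 132), (40, 95.8, 136), (55, 96.6, 53), (70, 106.1, 24)]
```

View pics/t.png

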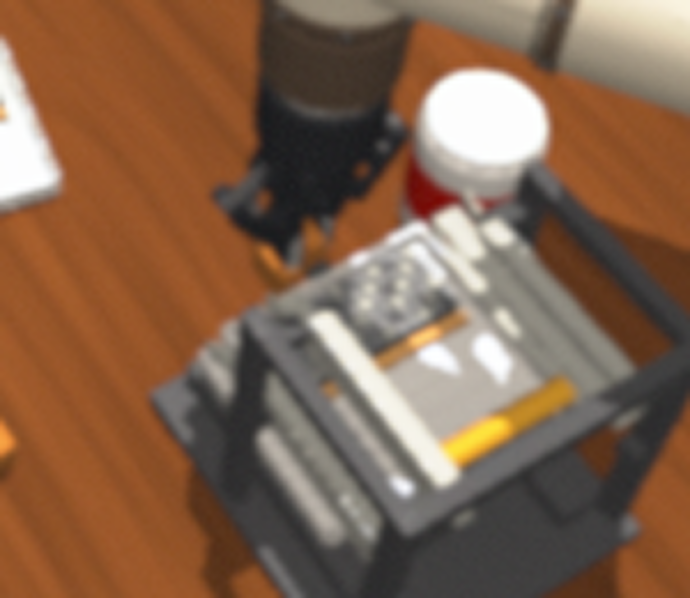

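>>> move_arm --moves '[{"gripper": -1,"xyz": [-0.1,0,-0.01],"angular": [0,0,0]},{"gripper": -1,"xyz": [-0.15,0,-0.01],"angular": [0,0,0]},{"gripper": -1,"xyz": [-0.15,0,-0.01],"angular": [0,0,0]}]'

```text
clock: 31.08
position: [535.4, 158.8, 99.0]
ee_rot: [-0.701, 0.713, 0.003, 0.003]
contact_force: [-0.3, -3.4, -2.7]
gripper_width: 13.5
```

```bash
python3 -c "
from m import *
st()"
```

```text
t 31.07 rx -2.9 lat 0.2 z 99.0 yaw 89.02 pitch 0.0092 F [-0.3 -3.4 -2.7] M [-1.29 -0.14 -0.02] w 13.5
```

>>> move_arm --moves '[{"gripper": -1,"xyz": [-0.1,0,0],"angular": [0,0,0]},{"gripper": -1,"xyz": [-0.1,0,0],"angular": [0,0,0]}]'

```text
clock: 31.32
position: [535.2, 158.8, 99.0]
ee_rot: [-0.701, 0.713, 0.003, 0.002]
contact_force: [1.1, -7.1, -2.0]
gripper_width: 13.4
```

```bash
python3 -c "
from m import *
st()"
```

```text
t 31.32 rx -2.9 lat 0.4 z 99.0 yaw 89.0 pitch 0.0078 F [ 1.1 -7.1 -2. ] M [-2.22 -0.35 -0.05] w 13.4
```

Firm stop at TCP y≈158.8: 1 mm of command gave no motion, only +4 N. The stop agrees with ledge start + 70 mm. I'll relieve the push and lower onto the ledge.

>>> move_arm --moves '[{"gripper": -1,"xyz": [0.1,0,0.05],"angular": [0,0,0]},{"gripper": -1,"xyz": [0.1,0,0.1],"angular": [0,0,0]},{"gripper": -1,"xyz": [0.1,0,0.1],"angular": [0,0,0]}]'

```text
clock: 31.7
position: [535.3, 158.8, 98.9]
ee_rot: [-0.701, 0.713, 0.003, 0.003]
contact_force: [-2.3, -5.1, 4.3]
gripper_width: 13.1
```

```bash
python3 -c "
from m import *
st()"
```

```text
t 31.7 rx -2.9 lat 0.3 z 98.9 yaw 89.03 pitch 0.0091 F [-2.3 -5.1  4.3] M [-1.52  0.78 -0.13] w 13.1
```

>>> move_arm --moves '[{"gripper": -1,"xyz": [0.05,0,-0.05],"angular": [0,0,0]},{"gripper": -1,"xyz": [0.05,0,-0.05],"angular": [0,0,0]}]'

```text
clock: 31.95
position: [535.3, 158.8, 98.9]
ee_rot: [-0.701, 0.713, 0.003, 0.004]
contact_force: [-4.6, -2.9, 3.5]
gripper_width: 12.7
```

```bash
python3 -c "
from m import *
st()"
```

```text
t 31.95 rx -2.9 lat 0.3 z 98.9 yaw 89.03 pitch 0.0099 F [-4.6 -2.9  3.5] M [-1.07  1.02 -0.07] w 12.7
```

>>> move_arm --moves '[{"gripper": -1,"xyz": [0.0,0.06,-0.05],"angular": [0,0,0]},{"gripper": -1,"xyz": [0.0,0.06,-0.05],"angular": [0,0,0]}]'

```text
clock: 32.2
position: [535.3, 158.8, 99.0]
ee_rot: [-0.701, 0.713, 0.003, 0.004]
contact_force: [0.1, -2.8, -0.8]
gripper_width: 13.3
```

```bash
python3 -c "
from m import *
st()"
```

```text
t 32.2 rx -2.9 lat 0.3 z 99.0 yaw 89.03 pitch 0.0101 F [ 0.1 -2.8 -0.8] M [-1.13  0.14 -0.14] w 13.3
```

>>> move_arm --moves '[{"gripper": 0.2,"xyz": [0,0,0],"angular": [0,0,0]},{"gripper": 0.2,"xyz": [0,0,0],"angular": [0,0,0]},{"gripper": 0.2,"xyz": [0,0,0],"angular": [0,0,0]},{"gripper": 0.2,"xyz": [0,0,0],"angular": [0,0,0]},{"gripper": 0.2,"xyz": [0,0,0],"angular": [0,0,0]}]'

```text
clock: 32.83
position: [535.0, 158.8, 99.2]
ee_rot: [-0.701, 0.713, 0.003, 0.004]
contact_force: [-0.1, -0.2, -0.4]
gripper_width: 51.0
```

```bash
python3 - <<'E'
from m import *
st()
a,W=cloud("scene");b,V=cloud("top");np.savez("c5",a=a,W=W,b=b,V=V)
a=np.radians(89);u=np.array([np.cos(a),np.sin(a)]);w=np.array([-u[1],u[0]]);c=(S0-3)*u+L*w
print(tray(W,c,89,80,140))
C=np.load("c0.npz")["W"]
for n,X,zl,zh,yy in(("galley",W,90,112,60),("rackback0",C,200,222,95),("rackback now",W,200,222,95)):
    P=X[np.isfinite(X[...,2])];x=P[:,:2]@u-S0;y=P[:,:2]@w-L;m=(abs(y)<yy)&(P[:,2]>zl)&(P[:,2]<zh)&(abs(x)<140);print(n,np.percentile(x[m],[0,2,98,100]).round(1))
E
```

```text
t 32.83 rx -2.9 lat 0.6 z 99.2 yaw 89.03 pitch 0.01 F [-0.1 -0.2 -0.4] M [ 0.01 -0.    0.01] w 51.0
[(-110, 116.8, 11), (-95, 123.0, 92), (-80, 117.7, 84), (-65, 104.6, 123), (-50, 105.4, 123), (-35, 105.9, 124), (-20, 105.6, 144), (-5, 101.1, 153), (10, 95.5, 131), (25, 95.6, 136), (40, 95.5, 139), (55, 95.5, 33), (70, 106.4, 22)]
galley [-109.5  -90.7   56.9   71.1]
rackback0 [-27.2 -19.6 115.  115.7]
rackback now [-111.1 -104.9  114.9  115.7]
```

```bash
python3 - <<'E'
from m import *
def strip(a,W,p,th,zl,zh):
    u=np.array([np.cos(np.radians(th)),np.sin(np.radians(th))]);w=np.array([-u[1],u[0]])
    h=cv2.cvtColor(a,cv2.COLOR_BGR2HSV); m=(h[...,0]>8)&(h[...,0]<25)&(h[...,1]>120)&(h[...,2]>90)&np.isfinite(W[...,2])&(W[...,2]>zl)&(W[...,2]<zh)
    P=W[m];x=(P[:,:2]-p)@u;y=(P[:,:2]-p)@w;k=(abs(y)<50)&(abs(x+5)<30)
    return k.sum(),np.median(x[k]).round(1),x[k].mean().round(1)
D0=np.load("c0.npz");D2=np.load("c2.npz");D5=np.load("c5.npz")
a=np.radians(89);u=np.array([np.cos(a),np.sin(a)]);w=np.array([-u[1],u[0]])
for k,i in(("W","a"),("V","b")):
    print(k,"bench",strip(D0[i],D0[k],np.array([457.,-116.5]),76.8,8,30),"preinsert(tcp rx-196.3)",strip(D2[i],D2[k],(S0-196.3)*u+L*w,89,105,145),"home(rx-2.9)",strip(D5[i],D5[k],(S0-2.9)*u+L*w,89,92,115))
E
```

```text
W bench (np.int64(54), np.float64(-5.1), np.float64(-5.7)) preinsert(tcp rx-196.3) (np.int64(83), np.float64(-6.4), np.float64(-6.7)) home(rx-2.9) (np.int64(52), np.float64(-6.7), np.float64(-6.9))
V bench (np.int64(45), np.float64(-5.9), np.float64(-5.8)) preinsert(tcp rx-196.3) (np.int64(22), np.float64(-7.8), np.float64(-7.8)) home(rx-2.9) (np.int64(14), np.float64(-8.5), np.float64(-8.6))
```

The stop sits at the far end of the allowed depth, and the stripe position shows no slip in the grip, so it is home. I'll back the open gripper off along -y and check again.

>>> move_arm --moves '[{"gripper": 0.2,"xyz": [1,0,0],"angular": [0,0,0]},{"gripper": 0.2,"xyz": [3,0,0],"angular": [0,0,0]},{"gripper": 0.2,"xyz": [6,0,0],"angular": [0,0,0]},{"gripper": 0.2,"xyz": [9,0,-1],"angular": [0,0,0]},{"gripper": 0.2,"xyz": [13,0,-4],"angular": [0,0,0]},{"gripper": 0.2,"xyz": [17,0,-8],"angular": [0,0,0]},{"gripper": 0.2,"xyz": [19,0,-9],"angular": [0,0,0]},{"gripper": 0.2,"xyz": [19,0,-9],"angular": [0,0,0]}]'

```text
clock: 33.92
position: [531.5, -34.4, 188.3]
ee_rot: [-0.7, 0.714, 0.003, 0.005]
contact_force: [-0.9, -0.2, -1.3]
gripper_width: 51.1
```

```bash
python3 - <<'E'
from m import *
st()
a,W=cloud("scene");b,V=cloud("top")
cv2.imwrite('pics/u.png',np.hstack([cv2.resize(a[170:340,200:390],None,fx=2.1,fy=2.1,interpolation=2),cv2.resize(b[120:290,60:250],None,fx=2.1,fy=2.1,interpolation=2)]))
a_=np.radians(89);u=np.array([np.cos(a_),np.sin(a_)]);w=np.array([-u[1],u[0]]);c=(S0-4)*u+L*w
print(tray(W,c,89,80,140))
for nm,C in(("W",W),("V",V)):
    P=C[np.isfinite(C[...,2])];x=P[:,:2]@u-S0;y=P[:,:2]@w-L
    m=(P[:,2]>110)&(P[:,2]<135)&(abs(y)<20)&(x<-70)&(x>-140); print(nm,"grip",m.sum(),x[m].min().round(1),x[m].max().round(1),"lat",np.median(y[m]).round(1),"z",np.median(P[m,2]).round(1))
print("far galley", mar(rect(W,(647,-115),8,30,95)), mar(rect(np.load("c0.npz")["W"],(647,-115),8,30,95)))
E
```

```text
t 33.92 rx -196.1 lat 0.4 z 188.3 yaw 88.82 pitch 0.0104 F [-0.9 -0.2 -1.3] M [0.02 0.05 0.02] w 51.1
[(-110, 126.9, 25), (-95, 125.8, 41), (-80, 116.6, 52), (-65, 104.1, 118), (-50, 105.4, 122), (-35, 105.6, 126), (-20, 105.7, 134), (-5, 101.9, 168), (10, 95.3, 131), (25, 95.2, 134), (40, 95.7, 137), (55, 96.2, 42), (70, 106.1, 22)]
W grip 88 -114.5 -81.3 lat -3.4 z 127.0Traceback (most recent call last):
  File "<stdin>", line 9, in <module>
    return umr_minimum(a, axis, None, out, keepdims, initial, where)
ValueError: zero-size array to reduction operation minimum which has no identity
```

View pics/u.png

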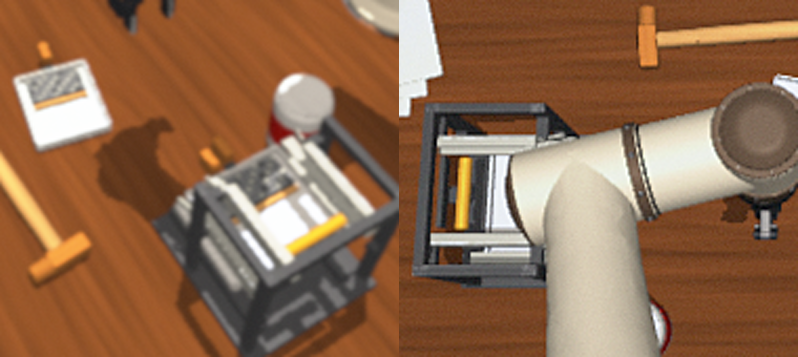

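The galley lies level in the middle runners. The two yellow bars are the brass rollers, so the first top picture gives the wide catch's true depth as a check.

```bash
python3 - <<'E'
from m import *
D=np.load("c0.npz");h=cv2.cvtColor(D["b"],cv2.COLOR_BGR2HSV);V=D["V"]
a_=np.radians(89);u=np.array([np.cos(a_),np.sin(a_)]);w=np.array([-u[1],u[0]])
for lo,hi in((80,100),(100,116)):
    m=np.zeros(h.shape[:2],bool);m[185:235,lo:hi]=1
    m&=(h[...,0]>15)&(h[...,0]<32)&(h[...,1]>130)&(h[...,2]>120)&np.isfinite(V[...,2]);P=V[m];x=P[:,:2]@u-S0
    print(m.sum(),"x",np.percentile(x,[5,50,95]).round(1),"z",np.percentile(P[:,2],[5,50,95]).round(1))
W=D["W"];s=cloud("scene")[1]
for C in(s,W): print(mar(rect(C,(647,-115),8,30,95)))
E
```

```text
215 x [68.8 74.7 82.6] z [167.5 172.8 176.9]
204 x [40.8 46.3 54. ] z [86.3 92.2 96.8]
(array([ 646.3, -112.3]), array([175.5, 120.5]), 78.61, 792, np.float64(15.2))
(array([ 646.2, -112.3]), array([177., 120.]), 78.26, 786, np.float64(15.2))
```

```bash
python3 -c "
from bench import arm
print(arm.job_done())"
```

```text
the job is handed in; nothing more can be done
None
```

I slid the near galley, the wide one, into the middle runner pair up to a firm stop, let go and backed the gripper clear. I handed in at about 34 s; no verdict is given.

**How it went:** I lifted the galley by its grip and felt the ledge, which read about 6–8 mm below nominal. Then I raised it into the clearance and slid it in by small steps. Wrist forces stayed under about 9 N. The end stop was rigid: 1 mm of command gave no motion, only 4 N more.

**Last checks:**
- **Level:** the tray is level within about 0.01 rad and did not move after I let go.
- **Depth:** I measured the galley centre at −3 to −5 mm in rack x. The brass roller seen in the first picture puts home at about −6 mm, and the allowed range ends at −5 mm. My readings disagree with that by 1 to 3 mm, about the camera calibration error. The firm stop suggests it is home.
- **Catch:** I could not see it in its groove once the galley covered it; I infer it is up from the depth.
- **Sideways:** the camera put the grip about 3 mm off the middle, while the arm's own reading was under 1 mm.
- **Other items:** the other galley moved under 1 mm. I did not measure the tin, mallet or composing stick again, but the arm never went near the mallet or stick, and the tin and mallet looked undisturbed in the last picture.

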